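# Bring the mill pulley's mark to the top and lock the shaft

## Task

The belt is off the ink-kneading mill and the grub screw in its pulley is going to be tightened: turn the pulley by its rim until the yellow paint mark, which is down inside the guard now, stands straight up, and let go of it. Then lock the shaft there with the black knob on the other bearing: turn it clockwise until its torque clutch gives the first click, and stop before the second. Do not push about or knock over anything else on the bench.

Things in the scene. Friction and masses are not known exactly. Their poses are not given: they have to be found in the camera images.
- mill: Bench ink-kneading mill, fixed: grey-green frame with two dark rolls, about 250 (its x) by 260 mm (its y), bearing caps 155 mm high. Origin on the bench under the driven shaft, z up. The shaft lies along the mill's y, 130 mm up. The pulley is at the -y end (rim middle y = -95 mm), the lock knob on the bearing at the +y end (x = 0, y = +90 mm).
- pulley: Dark grey iron belt pulley, 200 mm in diameter, flat rim 36 mm wide along the shaft and 16 mm deep, top 230 mm above the bench. Turns freely both ways without stops, with the shaft and one roll; balanced, stays where it is let go of at rest, coasts if let go turning. Origin at its centre, y along the shaft as the mill's y, its own z points to the mark: this must end upright; it starts below level.
- axle (a point): Fixed point at the centre of the pulley on the shaft axis, 130 mm above the bench. Round the pulley stands the lower half of its belt guard (the upper half is off): 252 mm along the mill's x, 76 mm along its y, open at the top, 120 mm high.
- mark (a point): The paint mark: a yellow stripe 16 mm wide across the outer rim and down both side faces of the rim; this point is its middle on the rim surface, 100 mm from the shaft axis.
- knob_mid (a point): Centre, on its vertical axis, of the lock knob: round, knurled, black, 39 mm in diameter, 32 mm high, red line on its top. The point is 204 mm above the bench, 14 mm below the knob's top. Below the knob, from 176 mm down, is the screw's steel collar (53 mm in diameter) with a red tick, then a boss 57 mm in diameter.
- screw (a joint): Angle of the lock screw and its collar (rad), growing clockwise as seen from above. It starts somewhere between 0.1 and 0.7 and comes up hard against the shaft at 1.2. Until then it turns easily (0.04 N m) with the knob.
- clutch (a joint): Slip of the knob on the screw (rad), clockwise from above; 0 at the start and while the screw turns. Once the screw is tight it slips at 0.20 N m (the moment at the hand jumps from 0.04 to 0.20 N m). First click at 0.20 rad of slip, second at 0.70 rad; the knob's red line then runs ahead of the collar's red tick. It stays where it is let go of.
- brush_pot_mid (a point): Blue ceramic pot, 64 mm in diameter, 120 mm high, with three brushes reaching 255 mm above the bench (within 35 mm of the axis); point on its axis, 110 mm above the bench. Loose. The pot, the oil bottle and the glue jar stand close round the mill in any order: one beside the knob, one in front of the rolls, one behind the pulley.
- oil_bottle_mid (a point): Amber glass bottle with a black cap, 62 mm in diameter, 250 mm tall, standing; point at its centre, 125 mm above the bench. Loose.
- glue_jar_mid (a point): White ceramic jar with a wooden-coloured lid, 66 mm in diameter, 105 mm tall, standing; point at its centre, 52 mm above the bench. Loose.
- hex_key_mid (a point): L-shaped hex key of dark steel, 8 mm thick, 118 mm long, lying flat on the bench behind the rolls; point at the middle of its long leg. Loose; it is not needed for this step.
- guard_top_mid (a point): The removed upper half of the belt guard: a half drum 270 mm long over its flanges, 76 mm wide, 120 mm high, standing on the bench to the robot's right; point on its middle, 60 mm above the bench. Loose.
- mould_mid (a point): Wooden ink-stick mould, 150 x 68 x 40 mm, lying on the bench to the robot's left; point at its centre, 18 mm above the bench. Loose.
- tray: Round woven drying tray, 340 mm in diameter and 34 mm high, with ink sticks in it, on the bench far to the robot's left; origin under its centre. It does not move.

How it is judged:
By the outcome, as a careful person would: the job done as asked, in the order asked, and still so for the second after the job is handed in, with the robot touching nothing.
It also fails if it takes over 72 s, if anything falls off the work surface, if the arm or the gripper's body presses on something with over 40 N, if the wrist force passes 120 N, or if a joint passes its speed limit or range.

## Robot

A 6-joint arm with a two-finger parallel gripper is mounted at the origin on the work surface. World frame = base frame: x ahead of the robot, y to its left, z up, the work surface at z = 0. Lengths are in m, angles in rad, forces in N, time in s.
With the tool pointing down it reaches from about 0.3 to 1 m from the base axis. Payload 5.1 kg.
Tool frame: the origin (TCP) lies at the very end of the fingers, on their centre line; the grasp point (between the pads) lies 19 mm behind it (grasp_offset is the z of the grasp point in the tool frame, in m); z points along the fingers, y is the direction in which the jaws open and shut (so a half turn about z gives the same grasp; the last joint's range is limited). The gripper opens to 95 mm and grips with 3 to 60 N. Pads are 20 mm wide; open, the fingers measure 119 mm over their backs; the gripper's body (75 mm by 180 mm) begins 59 mm behind the grasp point.
Start: joints at [1.086, 0.124, 1.65, -0, 1.367, -0.083], TCP at [0.254, 0.598, 0.215] pointing down, gripper open.
Joint ranges: [-2.61, 2.61], [-1.02, 2.33], [0.03, 2.71], [-1.35, 4.49], [0.32, 2.68], [-2.91, 2.91]. Speed limits (rad/s): [2.57, 2.57, 3.14, 3.14, 3.14, 3.14].

## Interface

Orientations are given as a unit quaternion [x, y, z, w].
In Python, from rig import observe, camera, camera_info, hand_in, grasp_offset gives the robot as it stands.
- The arm moves only by the tool send_rows, never from a script. Its argument "motion" is a list of rows, each an object of numbers: "tx", "ty", "tz": the shift along the tool's x, y, z in mm; "rx", "ry", "rz": the turn, a rotation vector about the tool's x, y, z in rad; "fingers": the closure, from 0 (fully open) to 1 (shut). In form: [{"tx": .., "ty": .., "tz": .., "rx": .., "ry": .., "rz": .., "fingers": ..}, ...]. A call has 1 to 5 rows; each row shifts and turns the commanded pose from where the row before left it, along the tool's axes as they then stand; what a row does not reach is not made up. A row lasts 1/10 s, in which the tool goes at most 50 mm and 8.59 degrees, less where a joint would pass 70% of its speed; a pose out of reach is approached as far as the arm can. A call is refused whole if a number of a shift passes 50 or a number of a turn 0.15, either way. A call with a gripper value outside its range is refused whole. The fingers move at their own pace and stop on an object; the grip force is fixed at half the most. Time passes only in rows, so rows that do not move let the fingers close. It gives the time, the measured TCP pose, the force and the opening at its end, in the units of the state.
- observe(): the state, without advancing time (a new reading comes with each control period).
- camera(name): name is "scene" or "top"; returns (picture, depth): 480x640x3 uint8, blue, green, red; 480x640 float32, m along the optical axis (not along the pixel's ray), 0 where there is no reading.
- camera_info(name): a dict with "vfov" (degrees; the focal length in pixels is half the picture's height over the tangent of half this angle, whatever the lens; pixels are square), "cx", "cy" (the principal point, pixels), "rvec" (rotation vector, rad) and "tvec" (3), from world to camera coordinates, as OpenCV has them. Camera axes: x right, y down, z forward; pixel columns grow to the right and rows downward; lengths in m; the calibration is good to about 2 mm. A picture is of the moment at which its call begins. camera_info takes no time and is no camera call.
- hand_in(): hands the job in, once; it reports no verdict.
The state is a dict: "t": time; "joint_positions": joint angles; "joint_vel": joint speeds; "joint_torque": joint torques, N m; "tcp_pos": TCP position; "orientation": TCP orientation; "contact_force": force on the tool from outside, world axes, zero at the start; "moment": the same for the moment, N m; "gripper_width": finger opening in m.
Only numpy, scipy, OpenCV 4.12 (cv2) and the standard library are available. Lean on these libraries where they do the work, as an engineer would, in place of code of your own. Each camera call takes 0.05 s, during which the arm holds its last target.

## Working session

There is one attempt and no reset: what is moved stays moved. The work goes in short steps, Python scripts to look and compute and a tool call to move; the robot and the scene stay as the last step left them, time stands still between calls to the robot, and variables do not carry over. Pictures are saved under pics/ and viewed, and the job is handed in when it is done.

Besides the shell and the picture viewer there is one more tool, called after ">>>" by a JSON object that holds its "api" and its "payload". send_rows: Moves the arm, as the interface text tells. Its arguments: {"type":"object","properties":{"motion":{"type":"array"}},"required":["motion"]}

```bash
mkdir -p pics; ls; cat > h.py <<'E'
import numpy as np,cv2
from rig import observe,camera,camera_info,hand_in,grasp_offset
def K(n):
    i=camera_info(n); f=240/np.tan(np.radians(i['vfov'])/2)
    R=cv2.Rodrigues(np.array(i['rvec'],float))[0]; t=np.array(i['tvec'],float)
    return f,i['cx'],i['cy'],R,t
def ray(n,u,v):
    f,cx,cy,R,t=K(n); d=R.T@np.array([(u-cx)/f,(v-cy)/f,1]); return -R.T@t,d
def onz(n,u,v,z):
    c,d=ray(n,u,v); return c+d*(z-c[2])/d[2]
def dep(n,u,v,D):
    c,d=ray(n,u,v); return c+d*D
def proj(n,p):
    f,cx,cy,R,t=K(n); q=R@np.array(p)+t; return f*q[0]/q[2]+cx,f*q[1]/q[2]+cy
def cloud(n,D):
    f,cx,cy,R,t=K(n); v,u=np.mgrid[:480,:640]; P=np.stack([(u-cx)/f*D,(v-cy)/f*D,D],-1)
    return (P-t)@R
E
python3 - <<'E'
from h import *
for n in('scene','top'):
    p,d=camera(n); cv2.imwrite(f'pics/{n}0.png',p); np.savez(f'{n}0.npz',p=p,d=d); print(n,camera_info(n),ray(n,320,240))
print(observe(),grasp_offset)
E
```

```text
pics
scene {'vfov': 46.34017019957482, 'cx': 325.38150677176816, 'cy': 239.55683659599032, 'rvec': array([ 1.83758818,  1.45810469, -0.71392072]), 'tvec': array([-0.17659114, -0.17493093,  1.81326725])} (array([ 1.53202955, -0.16162312,  0.98817347]), array([-0.76651822,  0.16059078, -0.62189479]))
top {'vfov': 54.73325617205404, 'cx': 320.9012596561178, 'cy': 236.1740227456429, 'rvec': array([ 2.15748087, -2.1441006 ,  0.12935687]), 'tvec': array([0.05459188, 0.54673243, 1.43067206])} (array([0.35813904, 0.04474941, 1.48944724]), array([ 0.12019604,  0.01092935, -0.99272621]))
{'t': 0.1, 'joint_positions': array([ 1.08640959e+00,  1.24445615e-01,  1.65152674e+00, -9.07494583e-06,
        1.36748198e+00, -8.26444134e-02]), 'joint_vel': array([-0.00171011, -0.00121199, -0.00373622,  0.00017316, -0.00061963,
        0.00190359]), 'joint_torque': array([ 2.70425210e-05, -4.18876290e+01, -3.61096752e+01,  7.76033336e-02,
        4.60705126e-02, -5.82478015e-05]), 'tcp_pos': array([0.25395277, 0.5977155 , 0.21351258]), 'orientation': array([ 1.99522063e-01,  9.79892892e-01, -8.94924553e-04, -2.56121296e-04]), 'contact_force': array([-0.05680714,  0.59013576,  0.39923361]), 'moment': array([-0.03237206, -0.01418601,  0.04663943]), 'gripper_width': 0.09542772126213939} -0.0188
```

View pics/scene0.png

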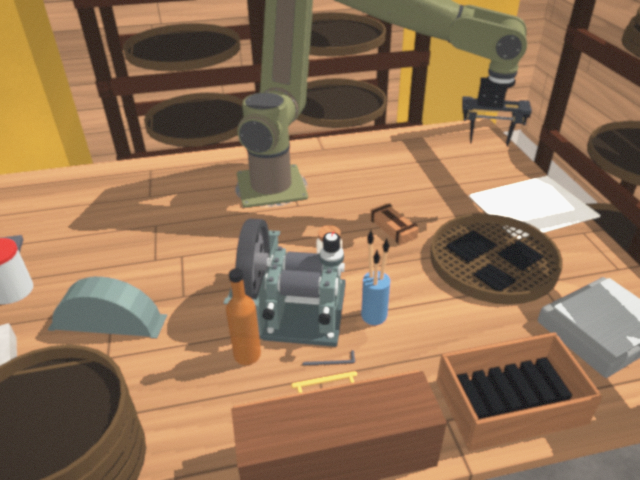

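View pics/top0.png

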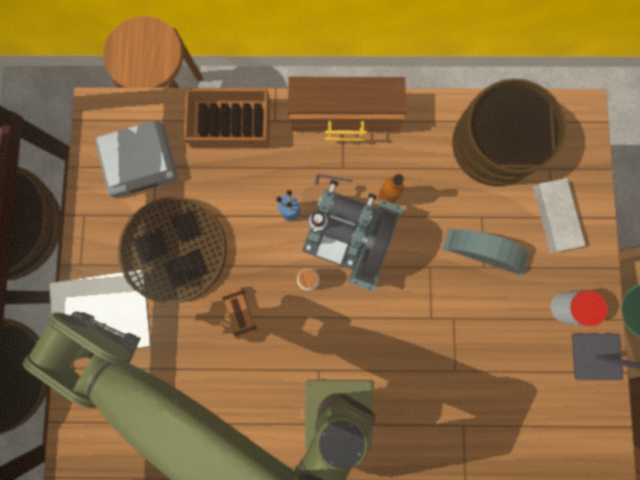

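```bash
python3 - <<'E'
from h import *
s=np.load('scene0.npz');t=np.load('top0.npz')
cv2.imwrite('pics/s0z.png',cv2.resize(s['p'][190:390,180:420],None,fx=3,fy=3,interpolation=cv2.INTER_CUBIC))
cv2.imwrite('pics/t0z.png',cv2.resize(t['p'][160:310,260:440],None,fx=4,fy=4,interpolation=cv2.INTER_CUBIC))
C=cloud('top',t['d'])
for u,v in [(316,220),(334,186),(371,200),(378,240),(391,188),(290,207),(307,279),(355,258),(373,285),(397,205)]: print(u,v,C[v,u].round(3))
E
```

```text
316 220 [0.568 0.07  0.22 ]
334 186 [0.692 0.018 0.104]
371 200 [ 0.648 -0.094  0.11 ]
378 240 [ 0.512 -0.1    0.229]
391 188 [ 0.669 -0.144  0.181]
290 207 [0.603 0.143 0.225]
307 279 [0.408 0.098 0.109]
355 258 [ 0.479 -0.051  0.02 ]
373 285 [ 0.392 -0.099  0.096]
397 205 [ 0.655 -0.189 -0.   ]
```

View pics/s0z.png

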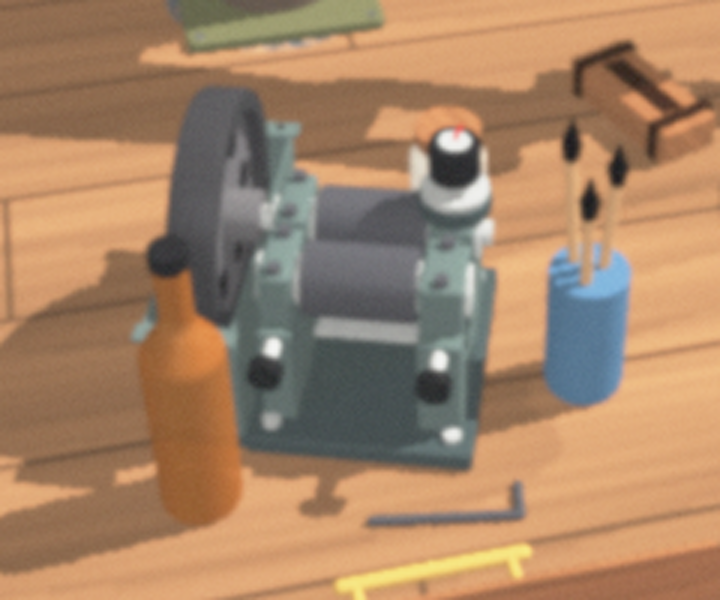

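View pics/t0z.png

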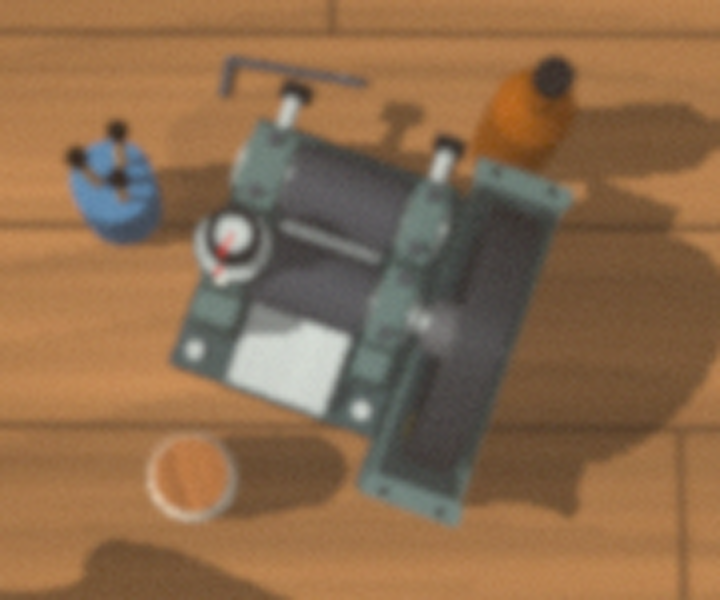

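```bash
python3 - <<'E'
from h import *
t=np.load('top0.npz');C=cloud('top',t['d']);hsv=cv2.cvtColor(t['p'],cv2.COLOR_BGR2HSV)
X,Y,Z=C[...,0],C[...,1],C[...,2]
# knob top
m=(np.hypot(X-.568,Y-.07)<.03)&(Z>.208); print('knobtop',m.sum(),C[m].mean(0), (C[m].max(0)+C[m].min(0))/2,C[m].max(0)-C[m].min(0))
m=(X>.38)&(X<.65)&(Y<-.03)&(Y>-.2)&(Z>.165)&(Z<.24)
u,v=np.where(m)[1],np.where(m)[0]; print(m.sum(),u.min(),u.max(),v.min(),v.max())
P=C[m]; c=P.mean(0); w,V=np.linalg.eigh(np.cov(P[:,:2].T)); d=V[:,1]; d*=np.sign(d[0]); print('pul',c,np.sqrt(w),d,np.arctan2(d[1],d[0]))
# across ranges
n=np.array([-d[1],d[0]])
a=(P[:,:2]-c[:2])@d;b=(P[:,:2]-c[:2])@n
print(np.percentile(a,[0,1,50,99,100]),np.percentile(b,[0,1,5,50,95,99,100]))
# circle fit on the rim top
for lo,hi in((.21,.232),(.19,.2),(.17,.18)):
    k=(P[:,2]>lo)&(P[:,2]<hi); print(lo,a[k].min(),a[k].max(),P[k].mean(0))
# guard rim
m=(X>.36)&(X<.68)&(Y<-.03)&(Y>-.22)&(Z>.113)&(Z<.127)
im=np.zeros((480,640),np.uint8);im[m]=255;cv2.imwrite('pics/gr.png',cv2.resize(im[160:310,260:440],None,fx=4,fy=4,interpolation=0))
E
```

```text
knobtop 159 [0.57169784 0.06660738 0.21719667] [0.57187528 0.06624244 0.21529171] [0.03853908 0.03641366 0.01388766]
861 362 394 212 275
pul [ 0.50373136 -0.1042667   0.21224908] [0.01065075 0.05207825] [ 0.94206923 -0.33541849] -0.342049419703665
[-0.08656218 -0.08409666 -0.00259929  0.096842    0.10120366] [-0.01856562 -0.01815202 -0.01663264 -0.00011463  0.01645721  0.017485
  0.01761633]
0.21 -0.05823352919389923 0.07316972166969543 [ 0.50837976 -0.10618784  0.22275556]
0.19 -0.07387419804405489 0.0881886678141237 [ 0.49675032 -0.10206355  0.19533242]
0.17 -0.08549993826244597 0.09793148096531247 [ 0.48689679 -0.09915405  0.1744201 ]
```

View pics/gr.png

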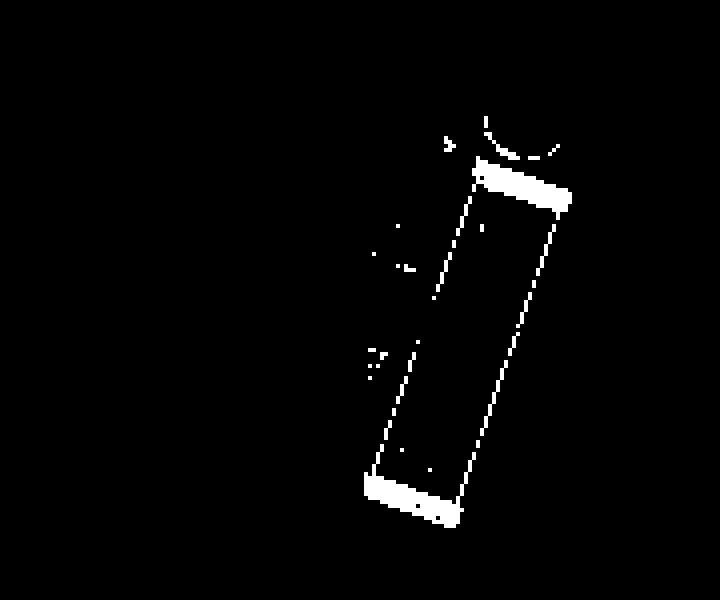

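```bash
cat >> h.py <<'E'
A=np.array([.5103,-.1068,.130]); d=np.array([.942,-.3354,0]); n=np.array([.3354,.942,0])
def side(nm,u,v,off):
    c,r=ray(nm,u,v); s=((A+n*off-c)@n)/(r@n); p=c+r*s; return (p-A)@d,p[2]-A[2]
E
python3 - <<'E'
from h import *
t=np.load('top0.npz');p=t['p']
z=cv2.resize(p[230:290,340:400],None,fx=10,fy=10,interpolation=cv2.INTER_CUBIC)
cv2.imwrite('pics/mk.png',cv2.convertScaleAbs(z,alpha=2,beta=0))
b,g,r=[p[...,i].astype(int) for i in range(3)]
sc=(r+g)//2-b
for v in range(255,285):
  for u in range(355,372):
    if sc[v,u]>12:
        print(u,v,sc[v,u],p[v,u],np.round(side('top',u,v,.018),3))
print(proj('top',A+d*-.126+n*.038-[0,0,.01]))
E
```

```text
362 264 15 [60 72 79] [-0.063 -0.059]
363 264 16 [56 69 75] [-0.067 -0.005]
362 265 16 [55 68 74] [-0.068 -0.039]
363 265 15 [52 64 71] [-0.072  0.012]
361 266 16 [60 75 78] [-0.069 -0.075]
362 266 18 [54 69 75] [-0.072 -0.021]
363 266 14 [49 59 67] [-0.076  0.03 ]
361 267 17 [58 73 78] [-0.073 -0.055]
362 267 18 [54 69 76] [-0.077 -0.002]
361 268 18 [55 72 75] [-0.078 -0.036]
362 268 13 [55 65 72] [-0.081  0.015]
355 284 16 [108 121 128] [-0.128 -0.056]
(np.float64(349.8356212320725), np.float64(280.5515790088873))
```

View pics/mk.png

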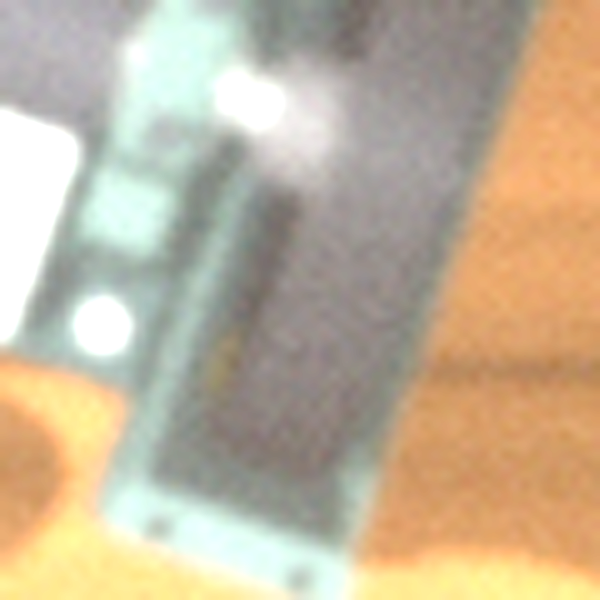

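```bash
python3 - <<'E'
from h import *
t=np.load('top0.npz');C=cloud('top',t['d']);X,Y,Z=[C[...,i] for i in range(3)]
def rep(name,m):
    P=C[m]; c=(P.min(0)+P.max(0))/2; mm=((c-A)@d,(c-A)@n); print(name,m.sum(),P.min(0).round(3),P.max(0).round(3),'mid',c.round(3),'mill xy rel axle',np.round(mm,3))
rep('bottle',(X>.6)&(X<.75)&(Y<-.1)&(Y>-.2)&(Z>.02)&(np.hypot(X-.66,Y+.145)<.06)&((C-A)@d>.135)&(Z>.13))
rep('brush',(X>.55)&(X<.7)&(Y>.105)&(Y<.2)&(Z>.13))
rep('pot',(X>.55)&(X<.7)&(Y>.1)&(Y<.2)&(Z>.05)&(Z<.125))
rep('jar',(X>.36)&(X<.46)&(Y>.05)&(Y<.15)&(Z>.09))
rep('cap',(abs(X-.5)<.25)&(((C-A)@n)<.09)&(((C-A)@n)>.02)&(Z>.14)&(Z<.2)&(abs((C-A)@d)<.13))
from scipy.spatial.transform import Rotation as R
o=observe()['orientation'];print(R.from_quat(o).as_matrix().round(3))
for z in(.25,): print(onz('top',260+552/4,160+77/4,z), [onz('top',260+u/4,160+v/4,.255).round(3) for u,v in((77,157),(117,130),(118,178))])
E
```

```text
bottle 405 [ 0.648 -0.184  0.13 ] [ 0.708 -0.122  0.256] mid [ 0.678 -0.153  0.193] mill xy rel axle [0.173 0.013]
brush 128 [0.602 0.139 0.131] [0.656 0.183 0.257] mid [0.629 0.161 0.194] mill xy rel axle [0.022 0.292]
pot 325 [0.597 0.127 0.051] [0.661 0.191 0.125] mid [0.629 0.159 0.088] mill xy rel axle [0.023 0.29 ]
jar 296 [0.382 0.071 0.093] [0.438 0.125 0.113] mid [0.41  0.098 0.103] mill xy rel axle [-0.163  0.159]
cap 600 [ 0.5   -0.093  0.14 ] [ 0.626 -0.013  0.165] mid [ 0.563 -0.053  0.152] mill xy rel axle [0.032 0.068]
[[-0.92   0.391 -0.001]
 [ 0.391  0.92  -0.002]
 [ 0.    -0.002 -1.   ]]
[ 0.67680821 -0.15379185  0.25      ] [array([0.618, 0.17 , 0.255]), array([0.637, 0.143, 0.255]), array([0.604, 0.142, 0.255])]
```

>>> {"api": "send_rows", "payload": {"motion": [{"tx": -10,"ty": -15,"tz": -30},{"tx": -25,"ty": -37,"tz": -20},{"tx": -25,"ty": -37,"tz": -20},{"tx": -25,"ty": -37,"tz": -20},{"tx": -25,"ty": -37,"tz": -10}]}}

```text
schema error: expected keys tx, ty, tz, rx, ry, rz, fingers
```

>>> {"api": "send_rows", "payload": {"motion": [{"tx": -25,"ty": -37,"tz": -10},{"tx": -25,"ty": -37,"tz": -10},{"tx": -25,"ty": -37,"tz": -10},{"tx": -25,"ty": -37,"tz": 0},{"tx": -25,"ty": -37,"tz": 0}]}}

```text
schema error: expected keys tx, ty, tz, rx, ry, rz, fingers
```

```bash
cat >> h.py <<'E'
from scipy.spatial.transform import Rotation as R
def go(th,rho,yaw=0,off=0):
    "tool-frame shift (mm) and rotvec from measured pose to grip pose at angle th(deg)"
    o=observe(); M=R.from_quat(o['orientation']).as_matrix(); s,c=np.sin(np.radians(th)),np.cos(np.radians(th))
    u=s*d+c*np.array([0,0,1]); zt=-u; yt=n; xt=np.cross(yt,zt); T=np.stack([xt,yt,zt],1)
    p=A+u*rho+n*off
    print('t',round(o['t'],2),'tcp',o['tcp_pos'].round(4),'q',o['joint_positions'].round(2),'F',o['contact_force'].round(1),'M',o['moment'].round(2),'w',round(o['gripper_width'],4))
    e=o['tcp_pos']-A; print('now theta',np.degrees(np.arctan2(e@d,e[2])).round(2),'rho',np.hypot(e@d,e[2]).round(4),'off',(e@n).round(4),'tilt',np.degrees(np.arctan2(-M[:,2]@d,-M[2,2])).round(2))
    print('shift mm',(M.T@(p-o['tcp_pos'])*1000).round(1),'rot',R.from_matrix(M.T@T).as_rotvec().round(3))
E
python3 -c "
from h import *
go(-45,.16)"
```

```text
t 0.1 tcp [0.254  0.5977 0.2135] q [ 1.09  0.12  1.65 -0.    1.37 -0.08] F [-0.1  0.6  0.4] M [-0.03 -0.01  0.05] w 0.0954
now theta -80.09 rho 0.485 off 0.5777 tilt 0.01
shift mm [-398.5 -555.   -28.7] rot [-0.025 -0.785 -0.056]
```

>>> {"api": "send_rows", "payload": {"motion": [{"tx": -10,"ty": -15,"tz": -30,"rx": 0,"ry": 0,"rz": -0.02,"fingers": 0},{"tx": -25,"ty": -37,"tz": -20,"rx": 0,"ry": 0,"rz": -0.02,"fingers": 0},{"tx": -25,"ty": -37,"tz": -20,"rx": 0,"ry": 0,"rz": -0.02,"fingers": 0},{"tx": -25,"ty": -37,"tz": -20,"rx": 0,"ry": 0,"rz": 0,"fingers": 0},{"tx": -25,"ty": -37,"tz": -10,"rx": 0,"ry": 0,"rz": 0,"fingers": 0}]}}

```text
t: 0.6
tcp_pos: [0.2999, 0.4056, 0.3164]
orientation: [0.17, 0.985, 0.001, 0.001]
contact_force: [0.9, 0.1, 0.3]
gripper_width: 0.0943
```

>>> {"api": "send_rows", "payload": {"motion": [{"tx": -25,"ty": -37,"tz": -10,"rx": 0,"ry": 0,"rz": 0,"fingers": 0},{"tx": -25,"ty": -37,"tz": -10,"rx": 0,"ry": 0,"rz": 0,"fingers": 0},{"tx": -25,"ty": -37,"tz": -10,"rx": 0,"ry": 0,"rz": 0,"fingers": 0},{"tx": -25,"ty": -37,"tz": 0,"rx": 0,"ry": 0,"rz": 0,"fingers": 0},{"tx": -25,"ty": -37,"tz": 0,"rx": 0,"ry": 0,"rz": 0,"fingers": 0}]}}

```text
t: 1.1
tcp_pos: [0.3553, 0.1891, 0.3448]
orientation: [0.17, 0.985, 0.0, 0.0]
contact_force: [0.6, -0.2, -0.1]
gripper_width: 0.0951
```

```bash
python3 -c "
from h import *
go(-45,.16)"
```

```text
t 1.1 tcp [0.3553 0.1891 0.3448] q [ 0.36 -0.5   1.97 -0.    1.67 -0.87] F [ 0.6 -0.2 -0.1] M [-0.01 -0.06  0.02] w 0.0951
now theta -48.79 rho 0.326 off 0.2267 tilt -0.05
shift mm [-131.9 -226.9  101.7] rot [ 0.001 -0.785  0.001]
```

>>> {"api": "send_rows", "payload": {"motion": [{"tx": 0,"ty": -37,"tz": 0,"rx": 0,"ry": -0.13,"rz": 0,"fingers": 0},{"tx": 0,"ty": -38,"tz": 0,"rx": 0,"ry": -0.13,"rz": 0,"fingers": 0},{"tx": 0,"ty": -38,"tz": 0,"rx": 0,"ry": -0.13,"rz": 0,"fingers": 0},{"tx": 0,"ty": -38,"tz": 0,"rx": 0,"ry": -0.13,"rz": 0,"fingers": 0},{"tx": 0,"ty": -38,"tz": 0,"rx": 0,"ry": -0.13,"rz": 0,"fingers": 0}]}}

```text
t: 1.6
tcp_pos: [0.3455, 0.0424, 0.3555]
orientation: [0.167, 0.938, -0.071, 0.296]
contact_force: [-0.1, -0.6, -0.6]
gripper_width: 0.0949
```

>>> {"api": "send_rows", "payload": {"motion": [{"tx": 0,"ty": -30,"tz": 0,"rx": 0,"ry": -0.13,"rz": 0,"fingers": 0},{"tx": 0,"ty": 0,"tz": 0,"rx": 0,"ry": 0,"rz": 0,"fingers": 0}]}}

```text
t: 1.8
tcp_pos: [0.366, 0.0355, 0.3651]
orientation: [0.166, 0.919, -0.089, 0.346]
contact_force: [0.1, 0.1, -0.6]
gripper_width: 0.0954
```

```bash
python3 -c "
from h import *
go(-45,.13)"
```

```text
t 1.8 tcp [0.366  0.0355 0.3651] q [ 0.31 -1.02  2.32 -0.49  1.29 -0.9 ] F [ 0.1  0.1 -0.6] M [ 0.21  0.33 -0.04] w 0.0954
now theta -38.0 rho 0.2983 off 0.0857 tilt -41.76
shift mm [ 27.4 -75.4 172.7] rot [-0.059 -0.057  0.009]
```

>>> {"api": "send_rows", "payload": {"motion": [{"tx": 0,"ty": -25,"tz": 35,"rx": 0,"ry": 0,"rz": 0,"fingers": 0},{"tx": 0,"ty": -25,"tz": 35,"rx": 0,"ry": 0,"rz": 0,"fingers": 0},{"tx": 0,"ty": -25,"tz": 30,"rx": 0,"ry": 0,"rz": 0,"fingers": 0},{"tx": 0,"ty": 0,"tz": 0,"rx": 0,"ry": 0,"rz": 0,"fingers": 0}]}}

```text
t: 2.2
tcp_pos: [0.4061, -0.0634, 0.2931]
orientation: [0.173, 0.92, -0.092, 0.34]
contact_force: [-0.2, -0.2, -0.3]
gripper_width: 0.0948
```

```bash
python3 -c "
from h import *
go(-45,.13)"
```

```text
t 2.2 tcp [ 0.4061 -0.0634  0.2931] q [-0.14 -1.02  2.44 -0.23  1.04 -1.3 ] F [-0.2 -0.2 -0.3] M [ 0.18  0.38 -0.06] w 0.0948
now theta -34.66 rho 0.1982 off 0.0059 tilt -41.11
shift mm [31.1 -1.2 67.5] rot [-0.071 -0.068 -0.001]
```

```bash
python3 -c "
from h import *
go(-32,.14)"
```

```text
t 2.2 tcp [ 0.4061 -0.0634  0.2931] q [-0.14 -1.02  2.44 -0.23  1.04 -1.3 ] F [-0.2 -0.2 -0.3] M [ 0.18  0.38 -0.06] w 0.0948
now theta -34.66 rho 0.1982 off 0.0059 tilt -41.11
shift mm [ 0.1 -1.7 59. ] rot [-0.071  0.159 -0.009]
```

>>> {"api": "send_rows", "payload": {"motion": [{"tx": 0,"ty": -2,"tz": 20,"rx": -0.035,"ry": 0.08,"rz": 0,"fingers": 0},{"tx": 0,"ty": 0,"tz": 20,"rx": -0.035,"ry": 0.08,"rz": -0.01,"fingers": 0},{"tx": 0,"ty": 0,"tz": 10,"rx": 0,"ry": 0,"rz": 0,"fingers": 0},{"tx": 0,"ty": 0,"tz": 0,"rx": 0,"ry": 0,"rz": 0,"fingers": 0}]}}

```text
t: 2.6
tcp_pos: [0.4351, -0.0722, 0.2573]
orientation: [0.158, 0.948, -0.046, 0.274]
contact_force: [-0.6, 0.2, -0.4]
gripper_width: 0.0951
```

```bash
python3 -c "
from h import *
go(-32,.14)
go(-32,.08)"
```

```text
t 2.6 tcp [ 0.4351 -0.0722  0.2573] q [-0.26 -0.82  2.37 -0.04  1.03 -1.49] F [-0.6  0.2 -0.4] M [0.11 0.33 0.02] w 0.0951
now theta -32.92 rho 0.1516 off 0.0074 tilt -32.24
shift mm [-2.3 -7.5 11.6] rot [0.006 0.004 0.01 ]
t 2.6 tcp [ 0.4351 -0.0722  0.2573] q [-0.26 -0.82  2.37 -0.04  1.03 -1.49] F [-0.6  0.2 -0.4] M [0.11 0.33 0.02] w 0.0951
now theta -32.92 rho 0.1516 off 0.0074 tilt -32.24
shift mm [-2.1 -7.8 71.6] rot [0.006 0.004 0.01 ]
```

>>> {"api": "send_rows", "payload": {"motion": [{"tx": -2,"ty": -7,"tz": 10,"rx": 0,"ry": 0,"rz": 0.01,"fingers": 0},{"tx": 0,"ty": 0,"tz": 20,"rx": 0,"ry": 0,"rz": 0,"fingers": 0},{"tx": 0,"ty": 0,"tz": 20,"rx": 0,"ry": 0,"rz": 0,"fingers": 0},{"tx": 0,"ty": 0,"tz": 19,"rx": 0,"ry": 0,"rz": 0,"fingers": 0},{"tx": 0,"ty": 0,"tz": 0,"rx": 0,"ry": 0,"rz": 0,"fingers": 0}]}}

```text
t: 3.1
tcp_pos: [0.4687, -0.0911, 0.1986]
orientation: [0.162, 0.947, -0.044, 0.274]
contact_force: [-0.2, 0.2, 0.6]
gripper_width: 0.0952
```

```bash
python3 -c "
from h import *
go(-32,.08)
p,_=camera('scene');cv2.imwrite('pics/s1.png',cv2.resize(p[150:390,160:480],None,fx=2.4,fy=2.4))"
```

```text
t 3.1 tcp [ 0.4687 -0.0911  0.1986] q [-0.29 -0.67  2.39 -0.03  0.86 -1.51] F [-0.2  0.2  0.6] M [ 0.1   0.34 -0.01] w 0.0952
now theta -32.92 rho 0.0818 off 0.0009 tilt -32.18
shift mm [-1.3 -0.9  1.8] rot [0.006 0.003 0.001]
```

View pics/s1.png

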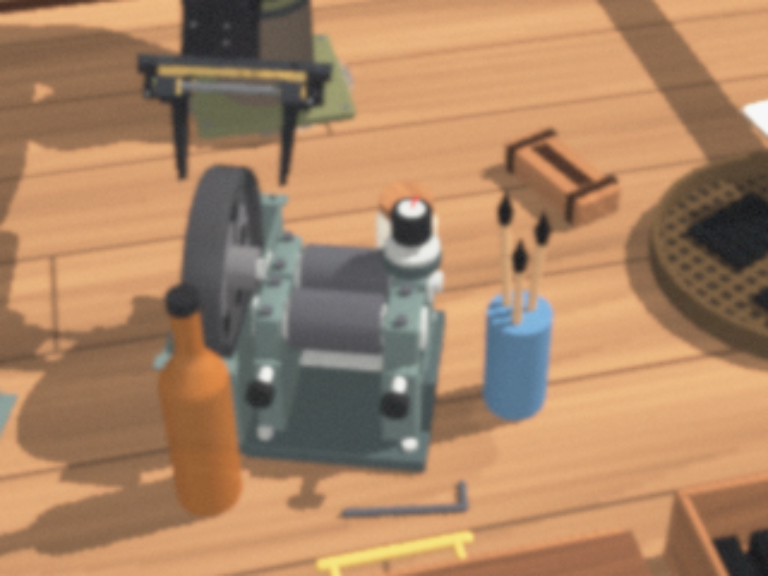

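```bash
python3 -c "
from h import *
o=observe();p=o['tcp_pos']
for s in(-.048,.048):
  u,v=proj('scene',p+n*s);print((u-160)*2.4,(v-150)*2.4)
p,_=camera('scene');cv2.imwrite('pics/s2.png',cv2.resize(p[150:390,160:480],None,fx=2.4,fy=2.4))
p,_=camera('top');cv2.imwrite('pics/t2.png',cv2.resize(p[160:310,260:440],None,fx=4,fy=4))"
```

```text
182.59771457219912 175.73445737263677
279.0464883340556 181.96571494510476
```

View pics/s2.png

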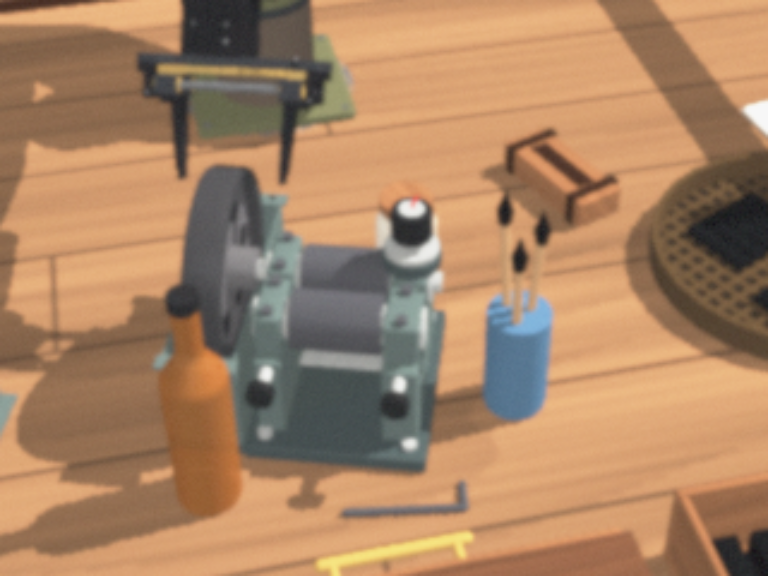

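View pics/t2.png

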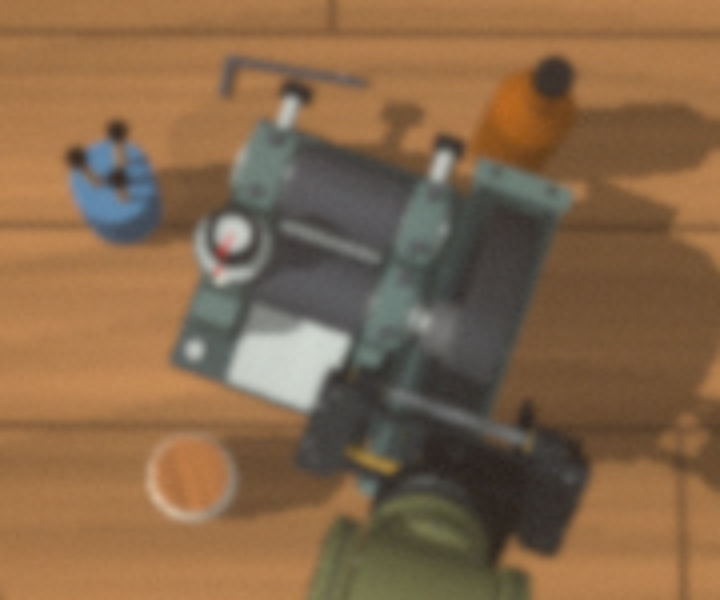

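>>> {"api": "send_rows", "payload": {"motion": [{"tx": 0,"ty": -1,"tz": 1,"rx": 0,"ry": 0,"rz": 0,"fingers": 1},{"tx": 0,"ty": 0,"tz": 0,"rx": 0,"ry": 0,"rz": 0,"fingers": 1},{"tx": 0,"ty": 0,"tz": 0,"rx": 0,"ry": 0,"rz": 0,"fingers": 1},{"tx": 0,"ty": 0,"tz": 0,"rx": 0,"ry": 0,"rz": 0,"fingers": 1},{"tx": 0,"ty": 0,"tz": 0,"rx": 0,"ry": 0,"rz": 0,"fingers": 1}]}}

```text
t: 3.75
tcp_pos: [0.47, -0.0932, 0.2009]
orientation: [0.163, 0.946, -0.045, 0.276]
contact_force: [-0.3, 0.1, -0.9]
gripper_width: 0.0604
```

>>> {"api": "send_rows", "payload": {"motion": [{"tx": 0,"ty": 0,"tz": 0,"rx": 0,"ry": 0,"rz": 0,"fingers": 1},{"tx": 0,"ty": 0,"tz": 0,"rx": 0,"ry": 0,"rz": 0,"fingers": 1}]}}

```text
t: 3.95
tcp_pos: [0.47, -0.0932, 0.2007]
orientation: [0.163, 0.946, -0.045, 0.276]
contact_force: [-0.4, 0.1, 0.2]
gripper_width: 0.0443
```

```bash
python3 -c "
from h import *
go(-32,.08)"
```

```text
t 3.95 tcp [ 0.47   -0.0932  0.2007] q [-0.3  -0.67  2.38 -0.02  0.86 -1.52] F [-0.4  0.1  0.2] M [0.09 0.3  0.02] w 0.0443
now theta -31.03 rho 0.0826 off -0.0007 tilt -32.43
shift mm [1.4 0.7 2.6] rot [0.006 0.008 0.   ]
```

>>> {"api": "send_rows", "payload": {"motion": [{"tx": 0,"ty": 0,"tz": 2,"rx": 0,"ry": 0,"rz": 0,"fingers": 1},{"tx": 0,"ty": 0,"tz": 0,"rx": 0,"ry": 0,"rz": 0,"fingers": 1},{"tx": 0,"ty": 0,"tz": 0,"rx": 0,"ry": 0,"rz": 0,"fingers": 1}]}}

```text
t: 4.25
tcp_pos: [0.4708, -0.0951, 0.1999]
orientation: [0.162, 0.946, -0.047, 0.276]
contact_force: [-4.1, -5.4, 3.4]
gripper_width: 0.0358
```

```bash
python3 -c "
from h import *
go(-32,.08)"
```

```text
t 4.25 tcp [ 0.4708 -0.0951  0.1999] q [-0.3  -0.66  2.38 -0.03  0.85 -1.52] F [-4.1 -5.4  3.4] M [-1.09  0.75 -0.84] w 0.0358
now theta -30.45 rho 0.081 off -0.0023 tilt -32.49
shift mm [2.2 2.3 1. ] rot [0.002 0.009 0.002]
```

>>> {"api": "send_rows", "payload": {"motion": [{"tx": -3.2,"ty": 0,"tz": 0.1,"rx": 0,"ry": 0.04,"rz": 0,"fingers": 1},{"tx": -6.5,"ty": 0,"tz": 0.3,"rx": 0,"ry": 0.08,"rz": 0,"fingers": 1},{"tx": -8.1,"ty": 0,"tz": 0.4,"rx": 0,"ry": 0.1,"rz": 0,"fingers": 1},{"tx": -8.1,"ty": 0,"tz": 0.4,"rx": 0,"ry": 0.1,"rz": 0,"fingers": 1},{"tx": -8.1,"ty": 0,"tz": 0.4,"rx": 0,"ry": 0.1,"rz": 0,"fingers": 1}]}}

```text
t: 4.75
tcp_pos: [0.501, -0.106, 0.2117]
orientation: [0.169, 0.983, -0.012, 0.071]
contact_force: [-3.3, -5.5, 1.9]
gripper_width: 0.0357
```

```bash
python3 -c "
from h import *
go(20,.081)"
```

```text
t 4.75 tcp [ 0.501  -0.106   0.2117] q [-0.31 -0.28  2.04 -0.    1.24 -1.54] F [-3.3 -5.5  1.9] M [-0.84  0.57 -0.31] w 0.0357
now theta -6.3 rho 0.0822 off -0.0023 tilt -8.2
shift mm [-35.6   2.3  10.7] rot [0.001 0.492 0.002]
```

>>> {"api": "send_rows", "payload": {"motion": [{"tx": -8.1,"ty": 0,"tz": 0.6,"rx": 0,"ry": 0.1,"rz": 0,"fingers": 1},{"tx": -8.1,"ty": 0,"tz": 0.4,"rx": 0,"ry": 0.1,"rz": 0,"fingers": 1},{"tx": -8.1,"ty": 0,"tz": 0.4,"rx": 0,"ry": 0.1,"rz": 0,"fingers": 1},{"tx": -8.1,"ty": 0,"tz": 0.4,"rx": 0,"ry": 0.1,"rz": 0,"fingers": 1},{"tx": -6.5,"ty": 0,"tz": 0.3,"rx": 0,"ry": 0.08,"rz": 0,"fingers": 1}]}}

```text
t: 5.25
tcp_pos: [0.5379, -0.1192, 0.2079]
orientation: [0.167, 0.972, 0.029, -0.165]
contact_force: [-3.4, -6.4, 4.7]
gripper_width: 0.0361
```

>>> {"api": "send_rows", "payload": {"motion": [{"tx": -2,"ty": 0,"tz": 0,"rx": 0,"ry": 0.02,"rz": 0,"fingers": 1},{"tx": 0,"ty": 0,"tz": 0,"rx": 0,"ry": 0,"rz": 0,"fingers": 1},{"tx": 0,"ty": 0,"tz": 0,"rx": 0,"ry": 0,"rz": 0,"fingers": 1},{"tx": 0,"ty": 0,"tz": 0,"rx": 0,"ry": 0,"rz": 0,"fingers": 1}]}}

```text
t: 5.65
tcp_pos: [0.5396, -0.1198, 0.2072]
orientation: [0.167, 0.97, 0.03, -0.172]
contact_force: [-0.8, -6.2, 4.2]
gripper_width: 0.0356
```

```bash
python3 -c "
from h import *
go(20,.081)
p,_=camera('scene');cv2.imwrite('pics/s3.png',cv2.resize(p[150:390,160:480],None,fx=2.4,fy=2.4))
p,_=camera('top');cv2.imwrite('pics/t3.png',cv2.resize(p[160:310,260:440],None,fx=4,fy=4))"
```

```text
t 5.65 tcp [ 0.5396 -0.1198  0.2072] q [-0.32  0.15  1.67  0.01  1.68 -1.55] F [-0.8 -6.2  4.2] M [-0.87  0.1   0.13] w 0.0356
now theta 22.48 rho 0.0836 off -0.0025 tilt 20.13
shift mm [3.6 2.5 2.5] rot [ 0.    -0.002  0.002]
```

View pics/s3.png

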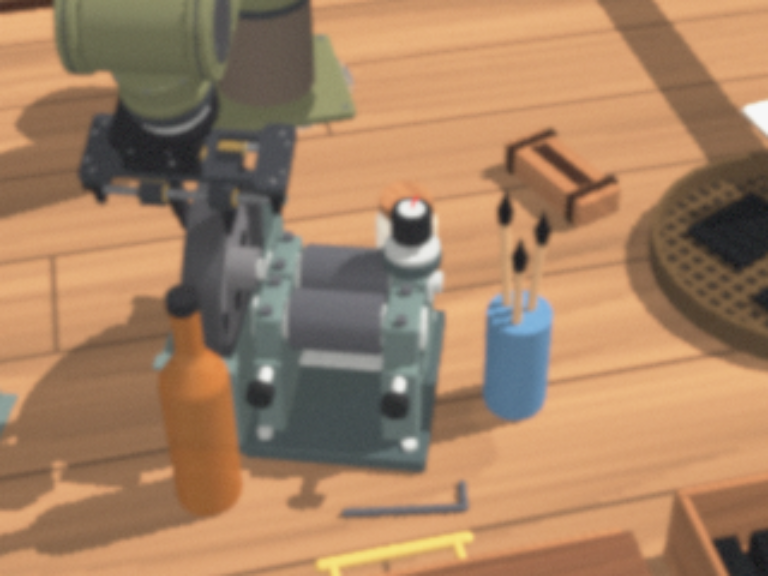

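View pics/t3.png

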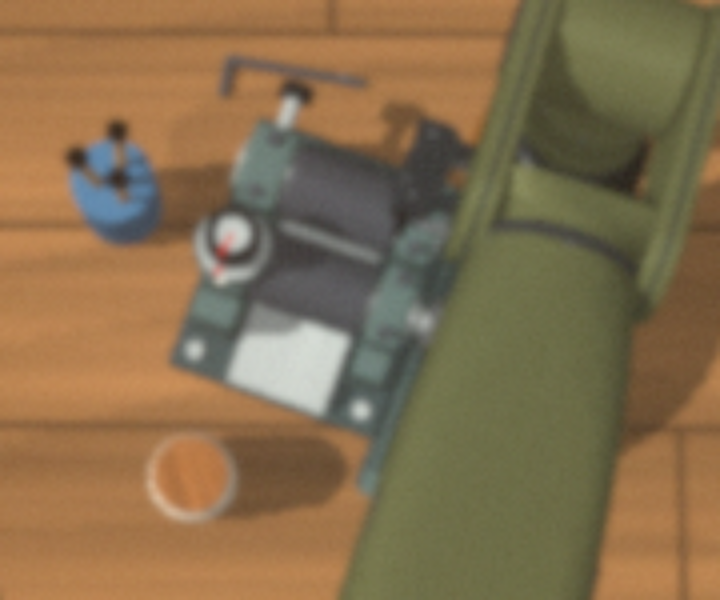

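>>> {"api": "send_rows", "payload": {"motion": [{"tx": 0,"ty": 1,"tz": 0,"rx": 0,"ry": 0,"rz": 0,"fingers": 0.3},{"tx": 0,"ty": 0,"tz": 0,"rx": 0,"ry": 0,"rz": 0,"fingers": 0.3},{"tx": 0,"ty": 0,"tz": 0,"rx": 0,"ry": 0,"rz": 0,"fingers": 0.3},{"tx": 0,"ty": 0,"tz": 0,"rx": 0,"ry": 0,"rz": 0,"fingers": 0.3},{"tx": 0,"ty": 0,"tz": 0,"rx": 0,"ry": 0,"rz": 0,"fingers": 0.3}]}}

```text
t: 6.25
tcp_pos: [0.5391, -0.1163, 0.206]
orientation: [0.165, 0.97, 0.032, -0.173]
contact_force: [-0.3, 0.1, -0.5]
gripper_width: 0.0651
```

>>> {"api": "send_rows", "payload": {"motion": [{"tx": 0,"ty": 0,"tz": -10,"rx": 0,"ry": 0,"rz": 0,"fingers": 0.3},{"tx": 0,"ty": 0,"tz": -25,"rx": 0,"ry": 0,"rz": 0,"fingers": 0.3},{"tx": 0,"ty": 0,"tz": -30,"rx": 0,"ry": 0,"rz": 0,"fingers": 0.2}]}}

```text
t: 6.55
tcp_pos: [0.5601, -0.1241, 0.2675]
orientation: [0.165, 0.97, 0.032, -0.174]
contact_force: [-0.4, 0.6, 0.8]
gripper_width: 0.0701
```

```bash
python3 -c "
from h import *
go(-32,.145)
p,_=camera('scene');cv2.imwrite('pics/s4.png',cv2.resize(p[150:390,160:480],None,fx=2.4,fy=2.4))"
```

```text
t 6.55 tcp [ 0.5601 -0.1241  0.2675] q [-0.32  0.16  1.55  0.01  1.79 -1.55] F [-0.4  0.6  0.8] M [-0.06 -0.22  0.01] w 0.0701
now theta 20.98 rho 0.1472 off 0.0004 tilt 20.41
shift mm [116.4  -0.   58.8] rot [ 0.005 -0.915  0.003]
```

View pics/s4.png

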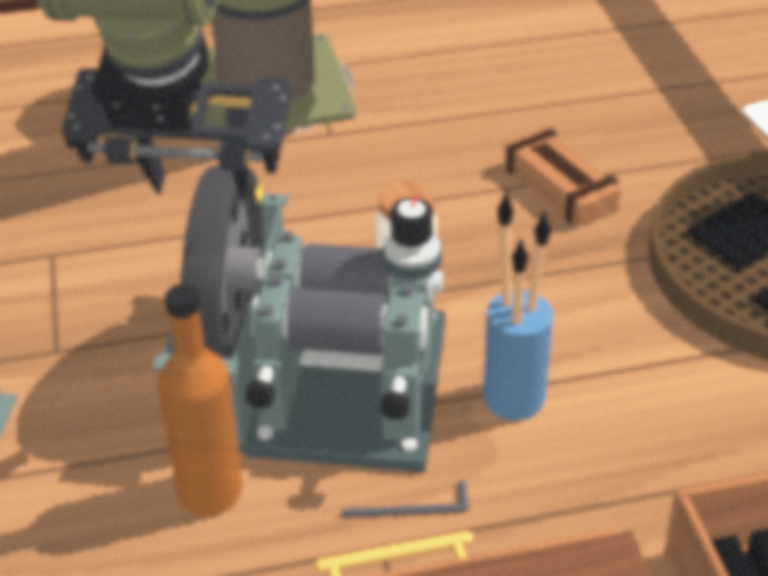

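```bash
cat >> h.py <<'E'
def mark(nm,off=.018,box=None,save=None):
    p,_=camera(nm); 
    if save: cv2.imwrite(save,p)
    hsv=cv2.cvtColor(p,cv2.COLOR_BGR2HSV)
    m=cv2.inRange(hsv,(21,110,60),(38,255,255)); M=np.zeros_like(m)
    x0,x1,y0,y1=box; M[y0:y1,x0:x1]=m[y0:y1,x0:x1]
    ys,xs=np.where(M>0); print(nm,len(xs))
    for x,y in zip(xs,ys):
        a=side(nm,x,y,off); print(x,y,p[y,x],hsv[y,x],np.round(a,3),'r',round(np.hypot(*a),3),'ang',round(np.degrees(np.arctan2(a[0],a[1])),1))
E
python3 -c "
from h import *
mark('scene',box=(225,290,215,260))"
```

```text
scene 19
266 228 [ 80 126 147] [ 21 116 147] [-0.066  0.045] r 0.08 ang -56.0
267 228 [ 84 172 211] [ 21 153 211] [-0.076  0.038] r 0.085 ang -63.6
268 228 [ 96 194 232] [ 22 149 232] [-0.085  0.03 ] r 0.091 ang -70.5
266 229 [ 72 140 168] [ 21 146 168] [-0.065  0.042] r 0.078 ang -57.0
267 229 [ 83 195 228] [ 23 162 228] [-0.075  0.035] r 0.083 ang -64.8
268 229 [100 212 239] [ 24 148 239] [-0.085  0.028] r 0.089 ang -71.8
266 230 [ 73 144 173] [ 21 147 173] [-0.064  0.04 ] r 0.076 ang -58.2
267 230 [ 86 204 233] [ 24 161 233] [-0.074  0.033] r 0.081 ang -66.1
268 230 [105 216 240] [ 25 143 240] [-0.084  0.025] r 0.087 ang -73.1
269 230 [125 195 224] [ 21 113 224] [-0.094  0.018] r 0.095 ang -79.1
266 231 [ 71 137 162] [ 22 143 162] [-0.064  0.038] r 0.074 ang -59.4
267 231 [ 84 189 224] [ 23 159 224] [-0.073  0.03 ] r 0.079 ang -67.4
268 231 [107 207 232] [ 24 137 232] [-0.083  0.023] r 0.086 ang -74.5
266 232 [ 68 119 141] [ 21 132 141] [-0.063  0.035] r 0.072 ang -60.6
267 232 [ 81 168 200] [ 22 152 200] [-0.072  0.028] r 0.077 ang -68.8
268 232 [105 183 212] [ 22 129 212] [-0.082  0.021] r 0.084 ang -75.9
266 233 [ 64 101 118] [ 21 117 118] [-0.062  0.033] r 0.07 ang -62.0
267 233 [ 77 141 162] [ 23 134 162] [-0.071  0.026] r 0.076 ang -70.2
268 233 [ 99 157 176] [ 23 112 176] [-0.081  0.018] r 0.083 ang -77.3
```

>>> {"api": "send_rows", "payload": {"motion": [{"tx": 14.6,"ty": 0,"tz": 0.7,"rx": 0,"ry": -0.1,"rz": 0,"fingers": 0.2},{"tx": 14.6,"ty": 0,"tz": 0.7,"rx": 0,"ry": -0.1,"rz": 0,"fingers": 0.2},{"tx": 14.6,"ty": 0,"tz": 0.7,"rx": 0,"ry": -0.1,"rz": 0,"fingers": 0.2},{"tx": 14.6,"ty": 0,"tz": 0.7,"rx": 0,"ry": -0.1,"rz": 0,"fingers": 0.2},{"tx": 14.6,"ty": 0,"tz": 0.7,"rx": 0,"ry": -0.1,"rz": 0,"fingers": 0.2}]}}

```text
t: 7.15
tcp_pos: [0.4921, -0.1003, 0.2754]
orientation: [0.168, 0.983, -0.01, 0.075]
contact_force: [-0.1, 1.0, 0.9]
gripper_width: 0.0763
```

>>> {"api": "send_rows", "payload": {"motion": [{"tx": 14.6,"ty": 0,"tz": 0.7,"rx": 0,"ry": -0.1,"rz": 0,"fingers": 0.2},{"tx": 14.6,"ty": 0,"tz": 0.7,"rx": 0,"ry": -0.1,"rz": 0,"fingers": 0.2},{"tx": 14.6,"ty": 0,"tz": 0.7,"rx": 0,"ry": -0.1,"rz": 0,"fingers": 0.2},{"tx": 14.6,"ty": 0,"tz": 0.7,"rx": 0,"ry": -0.1,"rz": 0,"fingers": 0.2},{"tx": 0,"ty": 0,"tz": 0,"rx": 0,"ry": 0,"rz": 0,"fingers": 0.2}]}}

```text
t: 7.65
tcp_pos: [0.4371, -0.0807, 0.25]
orientation: [0.163, 0.95, -0.043, 0.264]
contact_force: [-0.5, -0.7, -0.5]
gripper_width: 0.0765
```

```bash
python3 -c "
from h import *
go(-32,.081,off=-.001)
mark('top',box=(340,400,200,285),save='pics/t5.png')"
```

```text
t 7.65 tcp [ 0.4371 -0.0807  0.25  ] q [-0.29 -0.79  2.36 -0.02  1.03 -1.51] F [-0.5 -0.7 -0.5] M [ 0.07  0.24 -0.04] w 0.0765
now theta -32.95 rho 0.143 off 0.0001 tilt -31.07
shift mm [-3.4 -1.4 61.9] rot [ 0.006 -0.016  0.001]
top 35
362 268 [56 90 99] [ 24 111  99] [-0.081  0.015] r 0.083 ang -79.4
362 273 [ 65 121 137] [ 23 134 137] [-0.101  0.097] r 0.14 ang -46.1
363 273 [ 73 133 152] [ 23 133 152] [-0.103  0.139] r 0.173 ang -36.5
364 273 [ 81 131 150] [ 22 117 150] [-0.105  0.179] r 0.207 ang -30.4
361 274 [49 87 99] [ 23 129  99] [-0.102  0.068] r 0.123 ang -56.3
362 274 [ 47 108 127] [ 23 161 127] [-0.104  0.112] r 0.153 ang -42.9
363 274 [ 44 123 147] [ 23 179 147] [-0.107  0.154] r 0.187 ang -34.8
364 274 [ 54 132 158] [ 23 168 158] [-0.108  0.192] r 0.221 ang -29.5
365 274 [ 62 135 161] [ 22 157 161] [-0.11   0.228] r 0.254 ang -25.8
366 274 [ 68 132 154] [ 22 142 154] [-0.112  0.262] r 0.285 ang -23.1
367 274 [ 81 129 147] [ 22 114 147] [-0.114  0.294] r 0.315 ang -21.1
362 275 [47 82 96] [ 21 130  96] [-0.108  0.127] r 0.167 ang -40.3
363 275 [ 43  98 114] [ 23 159 11
[... 864 characters left out ...]
 ang -17.2
371 276 [ 71 134 154] [ 23 137 154] [-0.124  0.423] r 0.441 ang -16.4
367 277 [44 79 91] [ 22 132  91] [-0.122  0.326] r 0.348 ang -20.6
368 277 [ 42  92 109] [ 22 157 109] [-0.124  0.354] r 0.375 ang -19.2
369 277 [ 36 103 121] [ 24 179 121] [-0.125  0.381] r 0.401 ang -18.1
370 277 [ 42 113 135] [ 23 176 135] [-0.126  0.407] r 0.426 ang -17.2
371 277 [ 50 120 141] [ 23 165 141] [-0.127  0.431] r 0.449 ang -16.4
372 277 [ 66 117 133] [ 23 128 133] [-0.128  0.454] r 0.472 ang -15.7
370 278 [45 79 92] [ 22 130  92] [-0.128  0.415] r 0.435 ang -17.2
371 278 [ 45  86 101] [ 22 141 101] [-0.129  0.439] r 0.458 ang -16.4
372 278 [55 88 99] [ 23 113  99] [-0.13   0.462] r 0.48 ang -15.8
```

>>> {"api": "send_rows", "payload": {"motion": [{"tx": -2,"ty": -1,"tz": 20,"rx": 0,"ry": 0,"rz": 0,"fingers": 0.2},{"tx": -1.5,"ty": -1,"tz": 20,"rx": 0,"ry": 0,"rz": 0,"fingers": 0.2},{"tx": 0,"ty": 0,"tz": 19,"rx": 0,"ry": 0,"rz": 0,"fingers": 0.2},{"tx": 0,"ty": 0,"tz": 2,"rx": 0,"ry": 0,"rz": 0,"fingers": 0.6},{"tx": 0,"ty": 0,"tz": 0,"rx": 0,"ry": 0,"rz": 0,"fingers": 1}]}}

```text
t: 8.2
tcp_pos: [0.4738, -0.0957, 0.2054]
orientation: [0.163, 0.949, -0.043, 0.265]
contact_force: [-0.6, 1.0, 0.4]
gripper_width: 0.065
```

>>> {"api": "send_rows", "payload": {"motion": [{"tx": 0,"ty": 0,"tz": 0,"rx": 0,"ry": 0,"rz": 0,"fingers": 1},{"tx": 0,"ty": 0,"tz": 0,"rx": 0,"ry": 0,"rz": 0,"fingers": 1},{"tx": 0,"ty": 0,"tz": 0,"rx": 0,"ry": 0,"rz": 0,"fingers": 1},{"tx": 0,"ty": 0,"tz": 0,"rx": 0,"ry": 0,"rz": 0,"fingers": 1},{"tx": 0,"ty": 0,"tz": 0,"rx": 0,"ry": 0,"rz": 0,"fingers": 1}]}}

```text
t: 8.7
tcp_pos: [0.4731, -0.0959, 0.206]
orientation: [0.163, 0.949, -0.044, 0.267]
contact_force: [-2.8, -3.7, 2.7]
gripper_width: 0.0359
```

```bash
cat >> h.py <<'E'
def cyl(nm,u,v,r=.1):
    c,k=ray(nm,u,v); c=c-A; a=np.array([c@d,c[2]]);b=np.array([k@d,k[2]])
    s=np.roots([b@b,2*a@b,a@a-r*r]).real.min(); q=c+s*k; return np.degrees(np.arctan2(q@d,q[2])),q@n
E
python3 -c "
from h import *
go(-32,.081,off=-.001)
print(cyl('top',367,275.6),cyl('top',363,273.8),cyl('top',371,277.2))"
```

```text
t 8.7 tcp [ 0.4731 -0.0959  0.206 ] q [-0.3  -0.65  2.36 -0.02  0.88 -1.52] F [-2.8 -3.7  2.7] M [-0.42  0.52 -0.53] w 0.0359
now theta -26.98 rho 0.0853 off -0.0022 tilt -31.37
shift mm [7.4 1.2 4. ] rot [ 0.004 -0.011  0.001]
(np.float64(-76.94362345689937), np.float64(-0.0023195290015234006)) (np.float64(-75.19788544862539), np.float64(0.010362622337897627)) (np.float64(-77.75089473001371), np.float64(-0.014728253692108327))
```

>>> {"api": "send_rows", "payload": {"motion": [{"tx": -3.8,"ty": 0,"tz": 0.4,"rx": 0,"ry": 0.045,"rz": 0,"fingers": 1},{"tx": -8.4,"ty": 0,"tz": 1.1,"rx": 0,"ry": 0.1,"rz": 0,"fingers": 1},{"tx": -8.4,"ty": 0,"tz": 1.1,"rx": 0,"ry": 0.1,"rz": 0,"fingers": 1},{"tx": -8.4,"ty": 0,"tz": 1.1,"rx": 0,"ry": 0.1,"rz": 0,"fingers": 1},{"tx": -8.4,"ty": 0,"tz": 1.1,"rx": 0,"ry": 0.1,"rz": 0,"fingers": 1}]}}

```text
t: 9.2
tcp_pos: [0.5078, -0.1084, 0.2164]
orientation: [0.169, 0.984, -0.007, 0.049]
contact_force: [-5.0, -2.2, 7.1]
gripper_width: 0.0356
```

>>> {"api": "send_rows", "payload": {"motion": [{"tx": -8.4,"ty": 0,"tz": 1.1,"rx": 0,"ry": 0.1,"rz": 0,"fingers": 1},{"tx": -8.4,"ty": 0,"tz": 1.1,"rx": 0,"ry": 0.1,"rz": 0,"fingers": 1},{"tx": -7.1,"ty": 0,"tz": 0.9,"rx": 0,"ry": 0.085,"rz": 0,"fingers": 1},{"tx": -4.2,"ty": 0,"tz": 0.5,"rx": 0,"ry": 0.05,"rz": 0,"fingers": 1},{"tx": 0,"ty": 0,"tz": 0,"rx": 0,"ry": 0,"rz": 0,"fingers": 1}]}}

```text
t: 9.7
tcp_pos: [0.5361, -0.1186, 0.2126]
orientation: [0.168, 0.979, 0.021, -0.113]
contact_force: [0.2, -3.3, 9.7]
gripper_width: 0.0358
```

>>> {"api": "send_rows", "payload": {"motion": [{"tx": 0,"ty": 1,"tz": 0,"rx": 0,"ry": 0,"rz": 0,"fingers": 1},{"tx": 0,"ty": 0,"tz": 0,"rx": 0,"ry": 0,"rz": 0,"fingers": 1},{"tx": 0,"ty": 0,"tz": 0,"rx": 0,"ry": 0,"rz": 0,"fingers": 0.3},{"tx": 0,"ty": 0,"tz": 0,"rx": 0,"ry": 0,"rz": 0,"fingers": 0.3},{"tx": 0,"ty": 0,"tz": 0,"rx": 0,"ry": 0,"rz": 0,"fingers": 0.3}]}}

```text
t: 10.2
tcp_pos: [0.5337, -0.1153, 0.2092]
orientation: [0.167, 0.979, 0.022, -0.115]
contact_force: [-1.0, 0.1, -0.7]
gripper_width: 0.0542
```

```bash
python3 -c "
from h import *
go(13.5,.16,off=-.001)
p,_=camera('scene');cv2.imwrite('pics/s6.png',cv2.resize(p[150:390,160:480],None,fx=2.4,fy=2.4))"
```

```text
t 10.2 tcp [ 0.5337 -0.1153  0.2092] q [-0.32  0.05  1.75  0.01  1.57 -1.55] F [-1.   0.1 -0.7] M [-0.04 -0.14  0.02] w 0.0542
now theta 17.41 rho 0.0831 off -0.0002 tilt 13.46
shift mm [  5.6  -0.5 -77.1] rot [0.005 0.001 0.005]
```

View pics/s6.png

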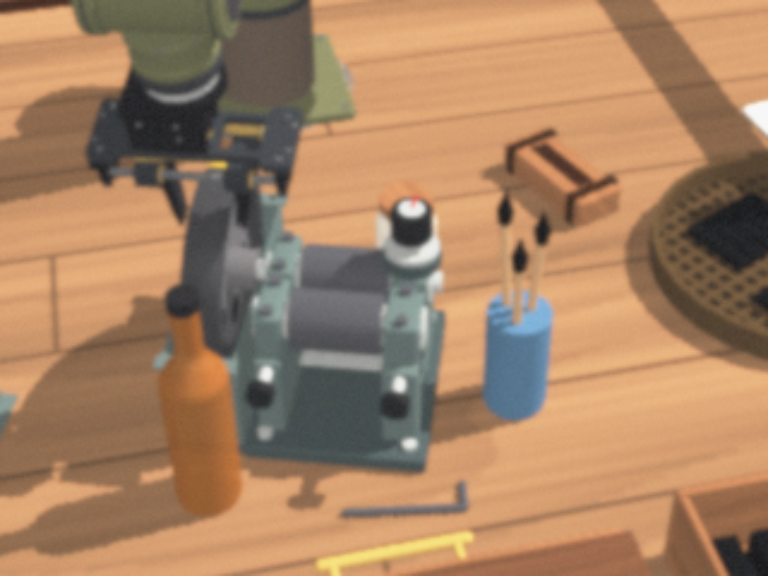

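Back out and swing back over the rim to see the mark.

>>> {"api": "send_rows", "payload": {"motion": [{"tx": 0,"ty": 0,"tz": 0,"rx": 0,"ry": 0,"rz": 0,"fingers": 0.3},{"tx": 0,"ty": 0,"tz": -15,"rx": 0,"ry": 0,"rz": 0,"fingers": 0.3},{"tx": 0,"ty": 0,"tz": -30,"rx": 0,"ry": 0,"rz": 0,"fingers": 0.3},{"tx": 0,"ty": 0,"tz": -25,"rx": 0,"ry": 0,"rz": 0,"fingers": 0.3},{"tx": 22,"ty": 0,"tz": 0,"rx": 0,"ry": -0.12,"rz": 0,"fingers": 0.2}]}}

```text
t: 10.75
tcp_pos: [0.5337, -0.1163, 0.283]
orientation: [0.169, 0.984, 0.012, -0.055]
contact_force: [0.1, -0.0, 0.2]
gripper_width: 0.0706
```

>>> {"api": "send_rows", "payload": {"motion": [{"tx": 18.5,"ty": 0,"tz": 1,"rx": 0,"ry": -0.12,"rz": 0,"fingers": 0.2},{"tx": 18.5,"ty": 0,"tz": 1,"rx": 0,"ry": -0.12,"rz": 0,"fingers": 0.2},{"tx": 18.5,"ty": 0,"tz": 1,"rx": 0,"ry": -0.12,"rz": 0,"fingers": 0.2},{"tx": 18.5,"ty": 0,"tz": 1,"rx": 0,"ry": -0.12,"rz": 0,"fingers": 0.2},{"tx": 0,"ty": 0,"tz": 0,"rx": 0,"ry": 0,"rz": 0,"fingers": 0.2}]}}

```text
t: 11.25
tcp_pos: [0.4552, -0.0881, 0.2712]
orientation: [0.166, 0.969, -0.028, 0.179]
contact_force: [-1.1, 0.2, 0.1]
gripper_width: 0.0764
```

```bash
python3 -c "
from h import *
go(-22,.081,off=-.001)
for k in('scene','top'):
  p,_=camera(k);np.save(k+'7.npy',p)
  if k=='scene':cv2.imwrite('pics/s7.png',cv2.resize(p[180:300,200:320],None,fx=5,fy=5))
  else: cv2.imwrite('pics/t7.png',cv2.resize(p[200:300,330:430],None,fx=5,fy=5))"
```

```text
t 11.25 tcp [ 0.4552 -0.0881  0.2712] q [-0.3  -0.6   2.19 -0.01  1.19 -1.53] F [-1.1  0.2  0.1] M [ 0.05  0.18 -0.01] w 0.0764
now theta -22.38 rho 0.1527 off -0.0009 tilt -20.91
shift mm [-2.4 -0.6 71.6] rot [ 0.006 -0.019  0.002]
```

View pics/s7.png

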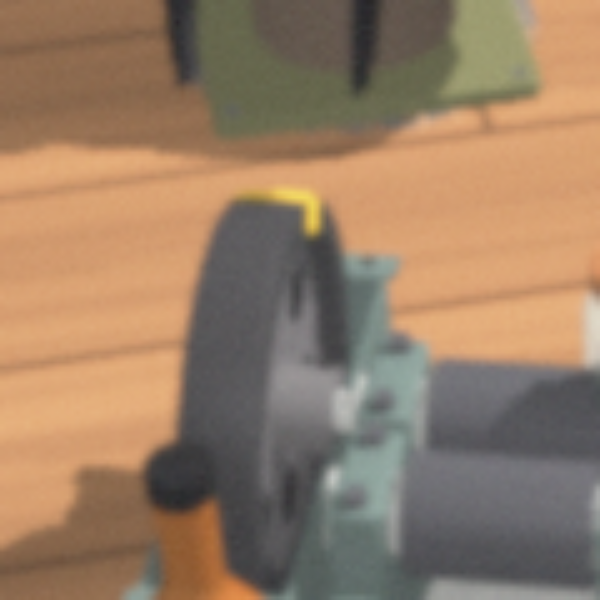

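View pics/t7.png

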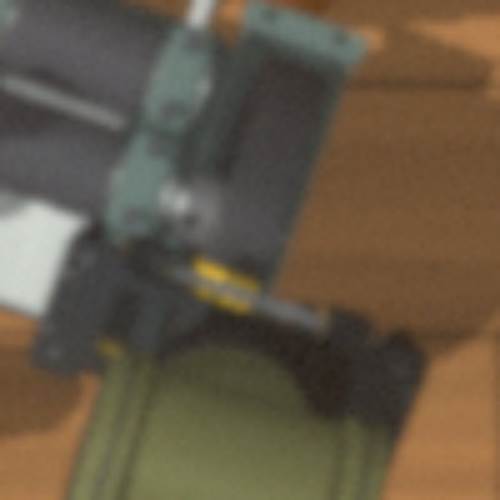

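```bash
cat >> h.py <<'E'
def centroid(nm,p,box,lo=(20,100,60)):
    hsv=cv2.cvtColor(p,cv2.COLOR_BGR2HSV); m=cv2.inRange(hsv,lo,(38,255,255)); x0,x1,y0,y1=box; ys,xs=np.where(m[y0:y1,x0:x1]>0); return xs+x0,ys+y0
E
python3 -c "
from h import *
p=np.load('scene7.npy'); x,y=centroid('scene',p,(240,270,212,230))
for a,b in zip(x,y):
  if b>=218: s=side('scene',a,b,.018);print(a,b,p[b,a],np.hypot(*s).round(3),np.degrees(np.arctan2(*s)).round(1))
  else: print(a,b,p[b,a],np.round(cyl('scene',a,b),3))
p=np.load('top7.npy'); x,y=centroid('top',p,(360,390,245,270))
for a,b in zip(x,y): print(a,b,np.round(cyl('top',a,b),3))
"
```

```text
251 218 [ 84 161 202] 0.167 17.5
254 218 [ 91 181 223] 0.146 11.0
255 218 [ 96 199 235] 0.139 8.2
256 218 [102 207 239] 0.132 5.2
257 218 [103 209 240] 0.126 1.8
258 218 [104 211 241] 0.12 -2.1
259 218 [103 207 240] 0.114 -6.4
260 218 [105 205 239] 0.109 -11.1
261 218 [108 200 237] 0.105 -16.4
248 219 [ 78 135 165] 0.188 22.8
249 219 [ 76 136 162] 0.18 21.4
250 219 [ 69 133 161] 0.173 19.8
251 219 [ 69 135 164] 0.165 18.0
252 219 [ 73 142 170] 0.158 16.1
253 219 [ 75 148 181] 0.151 13.9
254 219 [ 78 161 197] 0.144 11.4
255 219 [ 86 179 218] 0.137 8.7
256 219 [ 87 191 227] 0.13 5.6
257 219 [ 92 202 235] 0.123 2.2
258 219 [ 95 211 239] 0.117 -1.7
259 219 [ 97 215 241] 0.112 -6.0
260 219 [ 96 217 242] 0.107 -10.9
261 219 [ 98 215 241] 0.103 -16.3
262 219 [ 99 202 235] 0.1 -22.1
253 220 [ 80 115 133] 0.149 14.4
255 220 [ 91 135 158] 0.135 9.2
256 220 [ 93 144 171] 0.128 6.1
257 220 [ 93 155 184] 0.121 2.6
258 220 [ 94 164 195] 0.115 -1.3
259 220 [ 95 172 206] 0.11 -5.7
260 220 [ 90 181 216] 0.105 -10.7
261 220 [ 90 201 232] 0.101 -16.2
262 220 [ 92 212 238] 0.097 -22.2
263 220 [ 93 189 2
[... 2489 characters left out ...]
.2771e+01  4.0000e-03]
373 259 [-3.2176e+01  2.0000e-03]
374 259 [-3.1584e+01 -1.0000e-03]
375 259 [-3.0995e+01 -4.0000e-03]
372 260 [-3.4444e+01  3.0000e-03]
373 260 [-3.3838e+01  1.0000e-03]
374 260 [-3.3236e+01 -2.0000e-03]
375 260 [-3.2638e+01 -5.0000e-03]
376 260 [-3.2044e+01 -7.0000e-03]
377 260 [-3.1453e+01 -1.0000e-02]
378 260 [-3.0865e+01 -1.2000e-02]
374 261 [-3.4916e+01 -3.0000e-03]
375 261 [-3.4308e+01 -6.0000e-03]
376 261 [-3.3703e+01 -8.0000e-03]
377 261 [-3.3102e+01 -1.1000e-02]
378 261 [-3.2505e+01 -1.3000e-02]
379 261 [-3.1912e+01 -1.6000e-02]
376 262 [-3.5391e+01 -9.0000e-03]
377 262 [-3.478e+01 -1.200e-02]
378 262 [-3.4172e+01 -1.4000e-02]
379 262 [-3.3568e+01 -1.7000e-02]
```

>>> {"api": "send_rows", "payload": {"motion": [{"tx": -2,"ty": -1,"tz": 22,"rx": 0,"ry": 0,"rz": 0,"fingers": 0.2},{"tx": -1,"ty": 0,"tz": 22,"rx": 0,"ry": 0,"rz": 0,"fingers": 0.2},{"tx": 0,"ty": 0,"tz": 22,"rx": 0,"ry": 0,"rz": 0,"fingers": 0.3},{"tx": 0,"ty": 0,"tz": 5,"rx": 0,"ry": 0,"rz": 0,"fingers": 0.6},{"tx": 0,"ty": 0,"tz": 0,"rx": 0,"ry": 0,"rz": 0,"fingers": 1}]}}

```text
t: 11.85
tcp_pos: [0.4876, -0.1006, 0.2091]
orientation: [0.166, 0.969, -0.028, 0.179]
contact_force: [0.1, -0.6, 0.9]
gripper_width: 0.0574
```

>>> {"api": "send_rows", "payload": {"motion": [{"tx": 0,"ty": 0,"tz": 0,"rx": 0,"ry": 0,"rz": 0,"fingers": 1},{"tx": 0,"ty": 0,"tz": 0,"rx": 0,"ry": 0,"rz": 0,"fingers": 1},{"tx": 0,"ty": 0,"tz": 0,"rx": 0,"ry": 0,"rz": 0,"fingers": 1},{"tx": 0,"ty": 0,"tz": 0,"rx": 0,"ry": 0,"rz": 0,"fingers": 1},{"tx": 0,"ty": 0,"tz": 0,"rx": 0,"ry": 0,"rz": 0,"fingers": 1}]}}

```text
t: 12.35
tcp_pos: [0.487, -0.1009, 0.2106]
orientation: [0.166, 0.969, -0.029, 0.181]
contact_force: [-3.2, -3.9, 4.2]
gripper_width: 0.0357
```

```bash
python3 -c "
from h import *
go(-20.5,.081,off=-.001)"
```

```text
t 12.35 tcp [ 0.487  -0.1009  0.2106] q [-0.31 -0.48  2.21 -0.01  1.04 -1.54] F [-3.2 -3.9  4.2] M [-0.76  0.41 -0.44] w 0.0357
now theta -16.53 rho 0.0841 off -0.0023 tilt -21.13
shift mm [5.9 1.3 2.9] rot [0.004 0.011 0.001]
```

>>> {"api": "send_rows", "payload": {"motion": [{"tx": -2.5,"ty": 0,"tz": 0.2,"rx": 0,"ry": 0.03,"rz": 0,"fingers": 1},{"tx": -6.7,"ty": 0,"tz": 0.8,"rx": 0,"ry": 0.08,"rz": 0,"fingers": 1},{"tx": -8.3,"ty": 0,"tz": 1.1,"rx": 0,"ry": 0.1,"rz": 0,"fingers": 1},{"tx": -8.3,"ty": 0,"tz": 1.1,"rx": 0,"ry": 0.1,"rz": 0,"fingers": 1},{"tx": -6.7,"ty": 0,"tz": 0.8,"rx": 0,"ry": 0.08,"rz": 0,"fingers": 1}]}}

```text
t: 12.85
tcp_pos: [0.5183, -0.1122, 0.2148]
orientation: [0.169, 0.986, 0.004, -0.012]
contact_force: [-3.5, -5.6, 9.4]
gripper_width: 0.0356
```

>>> {"api": "send_rows", "payload": {"motion": [{"tx": -4.2,"ty": 0,"tz": 0.5,"rx": 0,"ry": 0.05,"rz": 0,"fingers": 1},{"tx": 0,"ty": 1,"tz": 0,"rx": 0,"ry": 0,"rz": 0,"fingers": 1},{"tx": 0,"ty": 0,"tz": 0,"rx": 0,"ry": 0,"rz": 0,"fingers": 1},{"tx": 0,"ty": 0,"tz": 0,"rx": 0,"ry": 0,"rz": 0,"fingers": 0.3},{"tx": 0,"ty": 0,"tz": 0,"rx": 0,"ry": 0,"rz": 0,"fingers": 0.3}]}}

```text
t: 13.35
tcp_pos: [0.5214, -0.1108, 0.211]
orientation: [0.168, 0.985, 0.01, -0.036]
contact_force: [-0.2, -0.3, 0.3]
gripper_width: 0.0467
```

>>> {"api": "send_rows", "payload": {"motion": [{"tx": 0,"ty": 0,"tz": 0,"rx": 0,"ry": 0,"rz": 0,"fingers": 0.3},{"tx": 0,"ty": 0,"tz": 0,"rx": 0,"ry": 0,"rz": 0,"fingers": 0.3},{"tx": 0,"ty": 0,"tz": -20,"rx": 0,"ry": 0,"rz": 0,"fingers": 0.3},{"tx": 0,"ty": 0,"tz": -30,"rx": 0,"ry": 0,"rz": 0,"fingers": 0.3},{"tx": 0,"ty": 0,"tz": -30,"rx": 0,"ry": 0,"rz": 0,"fingers": 0.3}]}}

```text
t: 13.85
tcp_pos: [0.5264, -0.1132, 0.291]
orientation: [0.168, 0.985, 0.009, -0.037]
contact_force: [-0.4, -0.9, -0.3]
gripper_width: 0.0664
```

```bash
python3 -c "
from h import *
go(0,.081,off=-.001)
for k in('scene',):
  p,_=camera(k);np.save(k+'8.npy',p)
  cv2.imwrite('pics/s8.png',cv2.resize(p[180:300,200:320],None,fx=5,fy=5))"
```

```text
t 13.85 tcp [ 0.5264 -0.1132  0.291 ] q [-0.32 -0.11  1.76  0.01  1.57 -1.55] F [-0.4 -0.9 -0.3] M [-0.05 -0.04 -0.01] w 0.0664
now theta 6.12 rho 0.162 off -0.0006 tilt 4.37
shift mm [11.1 -0.7 81.1] rot [ 0.005 -0.076  0.004]
```

View pics/s8.png

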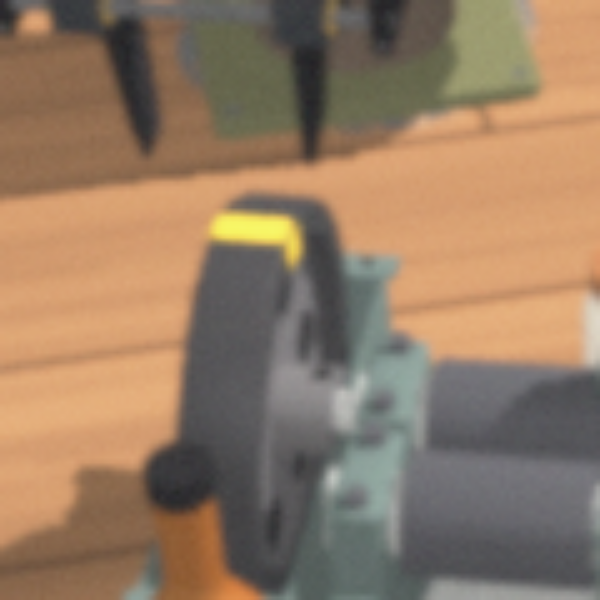

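Mark now near the top (scene px about (250,226)). Clear the top view by backing the arm toward the robot side and measure.

>>> {"api": "send_rows", "payload": {"motion": [{"tx": 40,"ty": 0,"tz": -15,"rx": 0,"ry": -0.1,"rz": 0,"fingers": 0.3},{"tx": 40,"ty": 0,"tz": -10,"rx": 0,"ry": -0.1,"rz": 0,"fingers": 0.3},{"tx": 40,"ty": 0,"tz": -5,"rx": 0,"ry": 0,"rz": 0,"fingers": 0.3},{"tx": 30,"ty": 0,"tz": 0,"rx": 0,"ry": 0,"rz": 0,"fingers": 0.3},{"tx": 0,"ty": 0,"tz": 0,"rx": 0,"ry": 0,"rz": 0,"fingers": 0.3}]}}

```text
t: 14.4
tcp_pos: [0.3842, -0.0631, 0.314]
orientation: [0.168, 0.984, -0.008, 0.063]
contact_force: [0.6, 0.6, -0.2]
gripper_width: 0.0667
```

```bash
cat > mk.py <<'E'
from h import *
import sys
go(0,.081,off=-.001)
for k,box in(('scene',(235,265,215,235)),('top',(360,395,225,262))):
  p,_=camera(k);np.save(k+sys.argv[1]+'.npy',p)
  if k=='top':cv2.imwrite('pics/t%s.png'%sys.argv[1],cv2.resize(p[180:300,320:440],None,fx=5,fy=5))
  hsv=cv2.cvtColor(p,cv2.COLOR_BGR2HSV)
  m=cv2.inRange(hsv,(20,120,60),(38,255,255));M=np.zeros_like(m);x0,x1,y0,y1=box;M[y0:y1,x0:x1]=m[y0:y1,x0:x1]
  nn,l,st,ce=cv2.connectedComponentsWithStats(M);i=1+st[1:,4].argmax();print(st[1:].tolist())
  ys,xs=np.where(l==i); a=np.array([cyl(k,x,y) for x,y in zip(xs,ys)])
  g=abs(a[:,1])<.013
  for lo in(-.013,-.0065,0,.0065):
    b=a[(a[:,1]>=lo)&(a[:,1]<lo+.0065),0]; print(k,lo,len(b),b.min().round(2),b.max().round(2),b.mean().round(2))
  print(k,'mean',a[g,0].mean(),a[:,1].min(),a[:,1].max())
E
python3 mk.py 9
```

```text
t 14.4 tcp [ 0.3842 -0.0631  0.314 ] q [-0.3  -0.63  2.11  0.    1.54 -1.53] F [ 0.6  0.6 -0.2] M [0.01 0.04 0.  ] w 0.0667
now theta -35.95 rho 0.2273 off -0.0011 tilt -7.32
shift mm [-119.2   -1.   119.2] rot [0.006 0.128 0.004]
[[242, 222, 19, 11, 116]]
scene -0.013 17 -8.2 3.45 -1.79
scene -0.0065 17 -6.12 5.11 -0.49
scene 0 18 -6.6 4.74 -0.71
scene 0.0065 17 -7.09 4.37 -0.92
scene mean -0.9737412151504437 -0.02045861722585884 0.02379104521088067
[[373, 237, 16, 11, 119]]
top -0.013 19 -8.35 4.07 -2.03
top -0.0065 20 -8.46 3.53 -2.7
top 0 20 -8.57 3.96 -2.06
top 0.0065 20 -8.15 3.85 -2.27
top mean -2.2685227868213453 -0.022340371356268374 0.018969106981882998
```

View pics/t9.png

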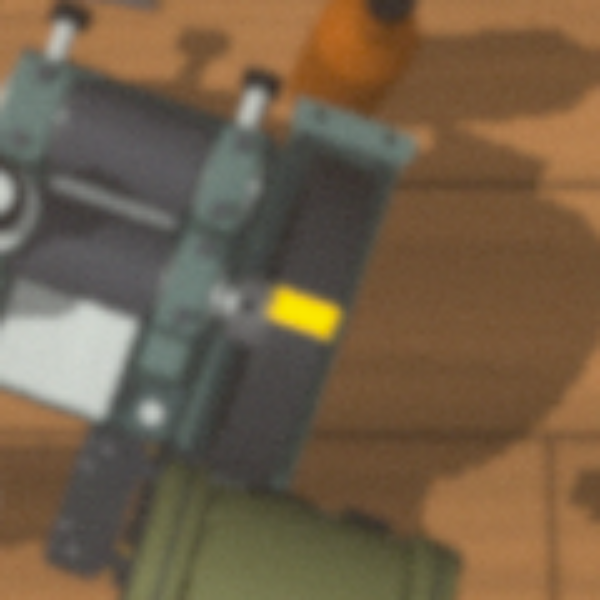

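```bash
python3 - <<'E'
from h import *
t=np.load('top0.npz');C=cloud('top',t['d']);Z=C[...,2]
a=(C-A)@d;b=(C-A)@n
m=(abs(b)<.03)&(abs(a)<.16)&(Z>.112)&(Z<.128)&(abs(a)>.105)
for s in(-1,1):
    k=m&(a*s>0); q=a[k]; print(s,k.sum(),np.sort(q)[[0,5,20,-20,-6,-1]].round(4),C[k][:,2].mean())
# edges per row of pixels: outer edge by b-strips
for s in(-1,1):
    e=[]
    for lo in np.arange(-.03,.03,.003):
        k=m&(a*s>0)&(b>=lo)&(b<lo+.003); e.append((a[k]*s).max() if k.any() else np.nan)
    print(s,np.round(e,4),np.nanmean(e))
# rim arc: least squares circle center from pts (a, z) on outer rim |b|<.015
m=(abs(b)<.012)&(Z>.18)&(abs(a)<.09)
P=np.c_[a[m],Z[m]]; 
from scipy.optimize import least_squares
r=least_squares(lambda x:np.hypot(P[:,0]-x[0],P[:,1]-x[1])-.1,[0,.13],loss='soft_l1',f_scale=.002);print(r.x,len(P),np.std(r.fun))
E
```

```text
-1 126 [-0.1337 -0.133  -0.1311 -0.1189 -0.1165 -0.1157] 0.11980171286589929
1 147 [0.115  0.116  0.118  0.1437 0.148  0.157 ] 0.11958874116266419
-1 [0.1308 0.1319 0.1337 0.1312 0.1329 0.1304 0.1313 0.1323 0.1332 0.1314
 0.1326 0.1335 0.1317 0.1327 0.1337 0.1322 0.133  0.1311 0.1323 0.1333] 0.13225576344678186
1 [0.1293 0.1312 0.1323 0.1325 0.1309 0.157  0.1524 0.1523 0.1494 0.148
 0.146  0.1446 0.1434 0.144  0.1446 0.1451 0.1454 0.1471 0.1473 0.15  ] 0.14363949330948123
[0.00033819 0.12940962] 522 0.0020606589963212164
```

```bash
python3 - <<'E'
from h import *
for k in('scene','top'):
    z=np.load(k+'0.npz');C=cloud(k,z['d'])
    q=C-A;a=q@d;b=q@n;Z=C[...,2]
    P=np.c_[a,b] if 0 else None
    m=(abs(b)<.012)&(Z>.17)&(abs(a)<.1)&(Z<.24)
    from scipy.optimize import least_squares
    aa,zz=a[m],Z[m]; r=least_squares(lambda x:np.hypot(aa-x[0],zz-x[1])-.1,[0,.13],loss='soft_l1',f_scale=.002);print(k,r.x,len(aa),'a range',aa.min(),aa.max())
    m=(np.hypot(a,b-.185)<.03)&(Z>.208)&(Z<.225); print('knob',a[m].mean(),b[m].mean(),Z[m].mean(),m.sum())
E
```

```text
scene [0.00366274 0.12827757] 596 a range -0.06941945878896719 0.09682168570061012
knob 0.008491109494986552 0.1842931871969607 0.2157480092885328 197
top [0.00030094 0.1294083 ] 546 a range -0.09253112714796523 0.09056982341231386
knob -0.0003240665380735213 0.18394258753766876 0.2171966674104068 159
```

>>> {"api": "send_rows", "payload": {"motion": [{"tx": -30,"ty": 0,"tz": 0,"rx": 0,"ry": 0,"rz": 0,"fingers": 0.3},{"tx": -40,"ty": 0,"tz": 0,"rx": 0,"ry": 0.06,"rz": 0,"fingers": 0.3},{"tx": -40,"ty": 0,"tz": 10,"rx": 0,"ry": 0.06,"rz": 0,"fingers": 0.3},{"tx": -15,"ty": 0,"tz": 10,"rx": 0,"ry": 0,"rz": 0,"fingers": 0.3},{"tx": 0,"ty": 0,"tz": 0,"rx": 0,"ry": 0,"rz": 0,"fingers": 0.3}]}}

```text
t: 15.0
tcp_pos: [0.5058, -0.1066, 0.3014]
orientation: [0.169, 0.986, 0.002, -0.0]
contact_force: [0.1, 0.6, 0.2]
gripper_width: 0.0667
```

```bash
python3 -c "
from h import *
go(0,.082,off=0)"
```

```text
t 15.0 tcp [ 0.5058 -0.1066  0.3014] q [-0.31 -0.21  1.83  0.    1.52 -1.55] F [0.1 0.6 0.2] M [0.07 0.01 0.03] w 0.0667
now theta -1.43 rho 0.1715 off -0.0013 tilt 0.1
shift mm [-4.4  0.9 89.4] rot [ 0.005 -0.002  0.003]
```

>>> {"api": "send_rows", "payload": {"motion": [{"tx": -1,"ty": 0,"tz": 25,"rx": 0,"ry": 0,"rz": 0,"fingers": 0.3},{"tx": 0,"ty": 0,"tz": 25,"rx": 0,"ry": 0,"rz": 0,"fingers": 0.3},{"tx": 0,"ty": 0,"tz": 25,"rx": 0,"ry": 0,"rz": 0,"fingers": 0.3},{"tx": 0,"ty": 0,"tz": 13,"rx": 0,"ry": 0,"rz": 0,"fingers": 0.5},{"tx": 0,"ty": 0,"tz": 0,"rx": 0,"ry": 0,"rz": 0,"fingers": 0.55}]}}

```text
t: 15.5
tcp_pos: [0.5045, -0.1054, 0.2158]
orientation: [0.169, 0.986, 0.002, 0.002]
contact_force: [0.1, 0.0, 0.8]
gripper_width: 0.0556
```

>>> {"api": "send_rows", "payload": {"motion": [{"tx": 0,"ty": 0,"tz": 0,"rx": 0,"ry": 0,"rz": 0,"fingers": 1},{"tx": 0,"ty": 0,"tz": 0,"rx": 0,"ry": 0,"rz": 0,"fingers": 1},{"tx": 0,"ty": 0,"tz": 0,"rx": 0,"ry": 0,"rz": 0,"fingers": 1},{"tx": 0,"ty": 0,"tz": 0,"rx": 0,"ry": 0,"rz": 0,"fingers": 1},{"tx": 0,"ty": 0,"tz": 0,"rx": 0,"ry": 0,"rz": 0,"fingers": 1}]}}

```text
t: 16.0
tcp_pos: [0.5061, -0.1078, 0.2197]
orientation: [0.169, 0.986, -0.0, 0.005]
contact_force: [-1.4, -5.7, 1.2]
gripper_width: 0.0357
```

```bash
python3 -c "
from h import *
go(0,.082,off=0)"
```

```text
t 16.0 tcp [ 0.5061 -0.1078  0.2197] q [-0.31 -0.18  1.94  0.    1.37 -1.55] F [-1.4 -5.7  1.2] M [-0.99  0.43 -0.11] w 0.0357
now theta -2.33 rho 0.0898 off -0.0024 tilt -0.52
shift mm [-3.6  2.4  7.7] rot [0.001 0.009 0.003]
```

>>> {"api": "send_rows", "payload": {"motion": [{"tx": -1.6,"ty": 0,"tz": 0,"rx": 0,"ry": 0.018,"rz": 0,"fingers": 1},{"tx": -1.8,"ty": 0,"tz": 0,"rx": 0,"ry": 0.02,"rz": 0,"fingers": 1},{"tx": 0,"ty": 1,"tz": 0,"rx": 0,"ry": 0,"rz": 0,"fingers": 1},{"tx": 0,"ty": 0,"tz": 0,"rx": 0,"ry": 0,"rz": 0,"fingers": 1},{"tx": 0,"ty": 0,"tz": 0,"rx": 0,"ry": 0,"rz": 0,"fingers": 1}]}}

```text
t: 16.5
tcp_pos: [0.5094, -0.109, 0.2199]
orientation: [0.169, 0.986, 0.002, -0.014]
contact_force: [-3.2, -8.7, 2.1]
gripper_width: 0.0357
```

```bash
python3 -c "
from h import *
go(0,.082,off=0)"
```

```text
t 16.5 tcp [ 0.5094 -0.109   0.2199] q [-0.31 -0.15  1.91 -0.    1.41 -1.54] F [-3.2 -8.7  2.1] M [-1.36  0.58 -0.05] w 0.0357
now theta -0.06 rho 0.0899 off -0.0024 tilt 1.65
shift mm [-0.3  2.4  7.9] rot [-0.001 -0.029  0.002]
```

>>> {"api": "send_rows", "payload": {"motion": [{"tx": 0,"ty": 0,"tz": 0,"rx": 0,"ry": 0,"rz": 0,"fingers": 0.3},{"tx": 0,"ty": 0,"tz": 0,"rx": 0,"ry": 0,"rz": 0,"fingers": 0.3},{"tx": 0,"ty": 0,"tz": 0,"rx": 0,"ry": 0,"rz": 0,"fingers": 0.3},{"tx": 0,"ty": 0,"tz": 0,"rx": 0,"ry": 0,"rz": 0,"fingers": 0.3},{"tx": 0,"ty": 0,"tz": 0,"rx": 0,"ry": 0,"rz": 0,"fingers": 0.3}]}}

```text
t: 17.0
tcp_pos: [0.5094, -0.1059, 0.2178]
orientation: [0.168, 0.986, 0.005, -0.015]
contact_force: [0.3, 0.6, 0.2]
gripper_width: 0.0653
```

>>> {"api": "send_rows", "payload": {"motion": [{"tx": 0,"ty": 0,"tz": -20,"rx": 0,"ry": 0,"rz": 0,"fingers": 0.3},{"tx": 0,"ty": 0,"tz": -35,"rx": 0,"ry": 0,"rz": 0,"fingers": 0.3},{"tx": 20,"ty": 0,"tz": -35,"rx": 0,"ry": 0,"rz": 0,"fingers": 0.3},{"tx": 45,"ty": 0,"tz": -15,"rx": 0,"ry": 0,"rz": 0,"fingers": 0.3},{"tx": 45,"ty": 0,"tz": 0,"rx": 0,"ry": 0,"rz": 0,"fingers": 0.3}]}}

```text
t: 17.5
tcp_pos: [0.4087, -0.0711, 0.3296]
orientation: [0.169, 0.986, 0.005, -0.013]
contact_force: [-0.7, 1.5, 0.4]
gripper_width: 0.0667
```

>>> {"api": "send_rows", "payload": {"motion": [{"tx": 25,"ty": 0,"tz": 0,"rx": 0,"ry": -0.05,"rz": 0,"fingers": 0.3},{"tx": 0,"ty": 0,"tz": 0,"rx": 0,"ry": 0,"rz": 0,"fingers": 0.3}]}}

```text
t: 17.7
tcp_pos: [0.383, -0.0618, 0.3284]
orientation: [0.168, 0.986, 0.001, 0.012]
contact_force: [0.3, 0.4, -0.7]
gripper_width: 0.0665
```

```bash
python3 mk.py 10
```

```text
t 17.7 tcp [ 0.383  -0.0618  0.3284] q [-0.3  -0.55  2.03  0.    1.64 -1.53] F [ 0.3  0.4 -0.7] M [ 0.01  0.02 -0.05] w 0.0665
now theta -34.23 rho 0.2399 off -0.0003 tilt -1.3
shift mm [-132.3   -1.8  120.4] rot [0.005 0.023 0.004]
[[241, 223, 19, 11, 123]]
scene -0.013 21 -5.64 7.3 1.12
scene -0.0065 19 -5.96 6.94 0.96
scene 0 18 -4.17 6.59 1.44
scene 0.0065 17 -4.47 6.23 1.38
scene mean 1.2143224601407407 -0.020944185179361963 0.023389798655023133
[[374, 236, 15, 11, 119]]
top -0.013 20 -5.93 6.13 0.28
top -0.0065 19 -6.46 6.02 -0.4
top 0 19 -6.57 5.48 -0.37
top 0.0065 20 -6.15 5.91 -0.37
top mean -0.21054417110798596 -0.022340371356268374 0.01987085682766253
```

>>> {"api": "send_rows", "payload": {"motion": [{"tx": -27,"ty": 37,"tz": 0,"rx": 0,"ry": 0.02,"rz": 0,"fingers": 0.4},{"tx": -27,"ty": 37,"tz": 0,"rx": 0,"ry": 0,"rz": 0,"fingers": 0.4},{"tx": -27,"ty": 37,"tz": 0,"rx": 0,"ry": 0,"rz": 0,"fingers": 0.4},{"tx": -27,"ty": 37,"tz": 0,"rx": 0,"ry": 0,"rz": 0,"fingers": 0.4},{"tx": -27,"ty": 37,"tz": 0,"rx": 0,"ry": 0,"rz": 0,"fingers": 0.4}]}}

```text
t: 18.3
tcp_pos: [0.5764, 0.0681, 0.3265]
orientation: [0.169, 0.986, 0.002, -0.002]
contact_force: [0.7, -1.0, 1.4]
gripper_width: 0.0571
```

```bash
cat >> h.py <<'E'
def kn(z,x=.572,y=.067):
    o=observe(); M=R.from_quat(o['orientation']).as_matrix()
    print('t',round(o['t'],2),'tcp',o['tcp_pos'].round(4),'q',o['joint_positions'].round(3),'F',o['contact_force'].round(1),'M',o['moment'].round(3),'w',round(o['gripper_width'],4))
    zt=M[:,2]; yaw=np.arctan2(M[0,1],M[1,1]); print('yaw(cw) ',yaw.round(3))
    print('shift',(M.T@(np.array([x,y,z])-o['tcp_pos'])*1000).round(1),'level rot',(M.T@np.cross(zt,[0,0,-1])).round(3))
E
python3 -c "
from h import *
kn(.194)"
```

```text
t 18.3 tcp [0.5764 0.0681 0.3265] q [ 0.022 -0.074  1.667  0.005  1.552 -1.21 ] F [ 0.7 -1.   1.4] M [-0.038  0.011  0.001] w 0.0571
yaw(cw)  0.339
shift [  3.2  -3.  132.5] level rot [ 0.004 -0.004 -0.   ]
```

>>> {"api": "send_rows", "payload": {"motion": [{"tx": 3,"ty": -3,"tz": 25,"rx": 0,"ry": 0,"rz": 0,"fingers": 0.4},{"tx": 0,"ty": 0,"tz": 25,"rx": 0,"ry": 0,"rz": 0,"fingers": 0.4},{"tx": 0,"ty": 0,"tz": 20,"rx": 0,"ry": 0,"rz": 0,"fingers": 0.4},{"tx": 0,"ty": 0,"tz": 15,"rx": 0,"ry": 0,"rz": 0,"fingers": 0.4},{"tx": 0,"ty": 0,"tz": 0,"rx": 0,"ry": 0,"rz": 0,"fingers": 0.4}]}}

```text
t: 18.8
tcp_pos: [0.5692, 0.0653, 0.2392]
orientation: [0.169, 0.986, 0.002, -0.004]
contact_force: [-0.7, -0.1, 0.6]
gripper_width: 0.0573
```

```bash
python3 -c "
from h import *
kn(.194)
p,_=camera('scene');cv2.imwrite('pics/s11.png',cv2.resize(p[150:350,220:460],None,fx=3,fy=3))"
```

```text
t 18.8 tcp [0.5692 0.0653 0.2392] q [ 0.018 -0.056  1.794  0.005  1.411 -1.215] F [-0.7 -0.1  0.6] M [0.037 0.044 0.008] w 0.0573
yaw(cw)  0.339
shift [-2.5  2.5 45.2] level rot [ 0.003 -0.008 -0.   ]
```

View pics/s11.png

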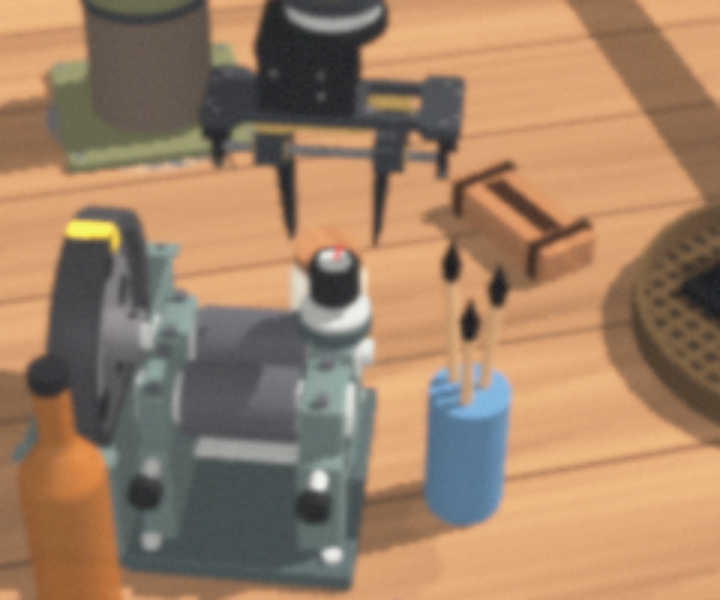

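>>> {"api": "send_rows", "payload": {"motion": [{"tx": -2,"ty": 2,"tz": 10,"rx": 0,"ry": -0.008,"rz": 0,"fingers": 0.4},{"tx": 0,"ty": 0,"tz": 15,"rx": 0,"ry": 0,"rz": 0,"fingers": 0.4},{"tx": 0,"ty": 0,"tz": 12,"rx": 0,"ry": 0,"rz": 0,"fingers": 0.4},{"tx": 0,"ty": 0,"tz": 5,"rx": 0,"ry": 0,"rz": 0,"fingers": 0.4},{"tx": 0,"ty": 0,"tz": 0,"rx": 0,"ry": 0,"rz": 0,"fingers": 0.4}]}}

```text
t: 19.35
tcp_pos: [0.572, 0.0667, 0.1996]
orientation: [0.169, 0.986, 0.002, 0.002]
contact_force: [-0.2, -0.2, 0.0]
gripper_width: 0.0569
```

```bash
python3 -c "
from h import *
kn(.194)"
```

```text
t 19.35 tcp [0.572  0.0667 0.1996] q [ 0.022 -0.032  1.838  0.002  1.332 -1.211] F [-0.2 -0.2  0. ] M [-0.033  0.018  0.008] w 0.0569
yaw(cw)  0.339
shift [0.1 0.3 5.6] level rot [ 0.004  0.004 -0.   ]
```

>>> {"api": "send_rows", "payload": {"motion": [{"tx": 0,"ty": 0,"tz": 4,"rx": 0,"ry": 0,"rz": 0,"fingers": 0.5},{"tx": 0,"ty": 0,"tz": 0,"rx": 0,"ry": 0,"rz": 0,"fingers": 1},{"tx": 0,"ty": 0,"tz": 0,"rx": 0,"ry": 0,"rz": 0,"fingers": 1},{"tx": 0,"ty": 0,"tz": 0,"rx": 0,"ry": 0,"rz": 0,"fingers": 1},{"tx": 0,"ty": 0,"tz": 0,"rx": 0,"ry": 0,"rz": 0,"fingers": 1}]}}

```text
t: 19.85
tcp_pos: [0.5724, 0.0652, 0.1975]
orientation: [0.169, 0.986, 0.0, 0.003]
contact_force: [-2.9, -4.8, 0.9]
gripper_width: 0.0383
```

```bash
python3 -c "
from h import *
kn(.194)"
```

```text
t 19.85 tcp [0.5724 0.0652 0.1975] q [ 2.100e-02 -3.100e-02  1.840e+00 -1.000e-03  1.327e+00 -1.211e+00] F [-2.9 -4.8  0.9] M [-0.813  0.418 -0.035] w 0.0383
yaw(cw)  0.339
shift [1.  1.5 3.5] level rot [ 0.002  0.006 -0.   ]
```

>>> {"api": "send_rows", "payload": {"motion": [{"tx": 0,"ty": -1.5,"tz": 0,"rx": 0,"ry": 0,"rz": 0,"fingers": 1},{"tx": 0,"ty": 0,"tz": 0,"rx": 0,"ry": 0,"rz": 0,"fingers": 1}]}}

```text
t: 20.05
tcp_pos: [0.5724, 0.0651, 0.1975]
orientation: [0.169, 0.986, 0.002, 0.004]
contact_force: [-0.0, -1.1, 0.9]
gripper_width: 0.038
```

```bash
python3 -c "
from h import *
kn(.194)"
```

```text
t 20.05 tcp [0.5724 0.0651 0.1975] q [ 0.019 -0.032  1.841  0.002  1.325 -1.213] F [-0.  -1.1  0.9] M [-0.215  0.15   0.005] w 0.038
yaw(cw)  0.339
shift [1.  1.6 3.5] level rot [0.005 0.006 0.   ]
```

>>> {"api": "send_rows", "payload": {"motion": [{"tx": 0,"ty": 0,"tz": 0,"rx": 0,"ry": 0,"rz": 0.1,"fingers": 1},{"tx": 0,"ty": 0,"tz": 0,"rx": 0,"ry": 0,"rz": 0.1,"fingers": 1},{"tx": 0,"ty": 0,"tz": 0,"rx": 0,"ry": 0,"rz": 0.1,"fingers": 1},{"tx": 0,"ty": 0,"tz": 0,"rx": 0,"ry": 0,"rz": 0.1,"fingers": 1},{"tx": 0,"ty": 0,"tz": 0,"rx": 0,"ry": 0,"rz": 0,"fingers": 1}]}}

```text
t: 20.55
tcp_pos: [0.5729, 0.0659, 0.1976]
orientation: [0.361, 0.933, 0.003, 0.004]
contact_force: [1.5, 1.4, -0.6]
gripper_width: 0.0385
```

```bash
python3 -c "
from h import *
kn(.194)
p,_=camera('top');cv2.imwrite('pics/t12.png',cv2.resize(p[160:300,260:400],None,fx=4,fy=4))"
```

```text
t 20.55 tcp [0.5729 0.0659 0.1976] q [ 0.02  -0.032  1.841  0.004  1.324 -0.813] F [ 1.5  1.4 -0.6] M [ 0.274 -0.264 -0.06 ] w 0.0385
yaw(cw)  0.739
shift [1.4 0.2 3.6] level rot [0.009 0.004 0.   ]
```

View pics/t12.png

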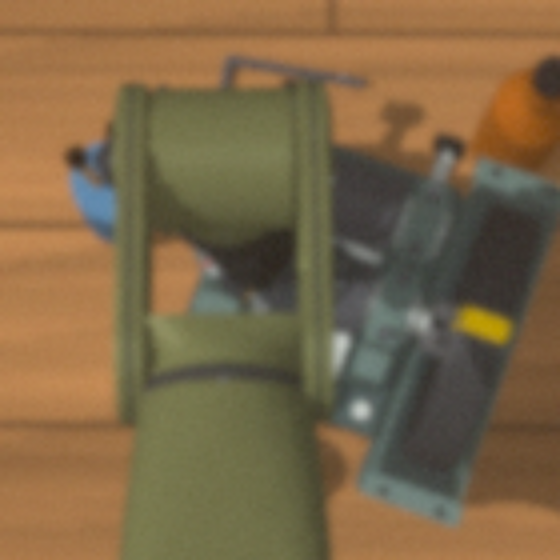

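>>> {"api": "send_rows", "payload": {"motion": [{"tx": 0,"ty": 0,"tz": 0,"rx": 0,"ry": 0,"rz": 0.06,"fingers": 1}]}}

```text
t: 20.7
tcp_pos: [0.573, 0.066, 0.1975]
orientation: [0.388, 0.921, 0.004, 0.004]
contact_force: [1.9, 2.0, -0.5]
gripper_width: 0.0385
```

```bash
cat > m.py <<'E'
from h import *
L=[]
for i in range(3):
    o=observe(); L.append(o['moment'][2]); camera('top')
M=R.from_quat(o['orientation']).as_matrix()
print(round(o['t'],2),'yaw',np.arctan2(M[0,1],M[1,1]).round(3),'Mz',np.round(L,3),'mean',np.mean(L).round(3),'F',o['contact_force'].round(1),'tau6',o['joint_torque'][5].round(3),'q6',o['joint_positions'][5].round(3))
E
python3 m.py
```

```text
20.8 yaw 0.797 Mz [ 0.047 -0.01  -0.057] mean -0.007 F [ 2.9  2.8 -1.1] tau6 0.217 q6 -0.755
```

>>> {"api": "send_rows", "payload": {"motion": [{"tx": 0,"ty": 0,"tz": 0,"rx": 0,"ry": 0,"rz": 0.06,"fingers": 1}]}}

```text
t: 20.95
tcp_pos: [0.5731, 0.066, 0.1975]
orientation: [0.416, 0.909, 0.004, 0.004]
contact_force: [3.0, 3.7, -1.1]
gripper_width: 0.0384
```

```bash
python3 m.py
```

```text
21.05 yaw 0.857 Mz [0.077 0.028 0.036] mean 0.047 F [ 3.8  3.9 -1.5] tau6 0.206 q6 -0.695
```

>>> {"api": "send_rows", "payload": {"motion": [{"tx": 0,"ty": 0,"tz": 0,"rx": 0,"ry": 0,"rz": 0.06,"fingers": 1}]}}

```text
t: 21.2
tcp_pos: [0.5732, 0.0661, 0.1976]
orientation: [0.443, 0.897, 0.004, 0.004]
contact_force: [4.5, 4.3, -1.6]
gripper_width: 0.0387
```

```bash
python3 m.py
```

```text
21.3 yaw 0.917 Mz [ 0.025 -0.023 -0.06 ] mean -0.019 F [ 4.8  3.4 -1.4] tau6 0.186 q6 -0.635
```

>>> {"api": "send_rows", "payload": {"motion": [{"tx": 0,"ty": 1.8,"tz": 0,"rx": 0,"ry": 0,"rz": 0.05,"fingers": 1}]}}

```text
t: 21.45
tcp_pos: [0.5735, 0.0663, 0.1975]
orientation: [0.465, 0.885, 0.002, 0.002]
contact_force: [-2.5, -0.1, 2.8]
gripper_width: 0.0385
```

```bash
python3 m.py
```

```text
21.55 yaw 0.966 Mz [-0.053 -0.036 -0.04 ] mean -0.043 F [-1.2  0.5  2.2] tau6 0.169 q6 -0.584
```

>>> {"api": "send_rows", "payload": {"motion": [{"tx": 0,"ty": 0,"tz": 0,"rx": 0,"ry": 0,"rz": 0.05,"fingers": 1}]}}

```text
t: 21.7
tcp_pos: [0.5736, 0.0663, 0.1975]
orientation: [0.487, 0.873, 0.003, 0.003]
contact_force: [-0.3, 2.0, 1.3]
gripper_width: 0.0385
```

```bash
python3 m.py
```

```text
21.8 yaw 1.017 Mz [ 0.04  -0.054 -0.043] mean -0.019 F [-1.4  1.   2.4] tau6 0.162 q6 -0.533
```

>>> {"api": "send_rows", "payload": {"motion": [{"tx": 0,"ty": 0,"tz": 0,"rx": 0,"ry": 0,"rz": 0.05,"fingers": 1}]}}

```text
t: 21.95
tcp_pos: [0.5737, 0.0664, 0.1975]
orientation: [0.509, 0.861, 0.003, 0.003]
contact_force: [-0.9, 1.6, 3.5]
gripper_width: 0.0385
```

```bash
python3 m.py
```

```text
22.05 yaw 1.067 Mz [ 0.023 -0.006  0.022] mean 0.013 F [-0.7  2.   2.5] tau6 0.163 q6 -0.483
```

>>> {"api": "send_rows", "payload": {"motion": [{"tx": 0,"ty": 0,"tz": 0,"rx": 0,"ry": 0,"rz": 0.05,"fingers": 1}]}}

```text
t: 22.2
tcp_pos: [0.5738, 0.0664, 0.1975]
orientation: [0.53, 0.848, 0.003, 0.003]
contact_force: [-0.9, 1.6, 3.6]
gripper_width: 0.0388
```

```bash
python3 m.py
```

```text
22.3 yaw 1.117 Mz [ 0.102 -0.059 -0.067] mean -0.008 F [-0.6  1.3  4.1] tau6 0.164 q6 -0.433
```

>>> {"api": "send_rows", "payload": {"motion": [{"tx": 0,"ty": 0,"tz": 0,"rx": 0,"ry": 0,"rz": 0.05,"fingers": 1}]}}

```text
t: 22.45
tcp_pos: [0.5739, 0.0665, 0.1975]
orientation: [0.551, 0.834, 0.003, 0.003]
contact_force: [-0.6, 1.2, 3.0]
gripper_width: 0.0385
```

```bash
python3 m.py
```

```text
22.55 yaw 1.167 Mz [ 0.088 -0.011 -0.037] mean 0.014 F [-0.2  1.3  3. ] tau6 0.165 q6 -0.383
```

>>> {"api": "send_rows", "payload": {"motion": [{"tx": 0,"ty": 0,"tz": 0,"rx": 0,"ry": 0,"rz": 0.05,"fingers": 1}]}}

```text
t: 22.7
tcp_pos: [0.5741, 0.0665, 0.1975]
orientation: [0.572, 0.82, 0.004, 0.003]
contact_force: [0.4, 2.2, 2.4]
gripper_width: 0.0386
```

```bash
python3 m.py
```

```text
22.8 yaw 1.217 Mz [ 0.012 -0.012 -0.038] mean -0.012 F [0.  2.6 3.3] tau6 0.167 q6 -0.333
```

>>> {"api": "send_rows", "payload": {"motion": [{"tx": 0,"ty": 0,"tz": 0,"rx": 0,"ry": 0,"rz": 0.05,"fingers": 1}]}}

```text
t: 22.95
tcp_pos: [0.5742, 0.0666, 0.1975]
orientation: [0.592, 0.806, 0.004, 0.003]
contact_force: [0.7, 2.3, 3.0]
gripper_width: 0.0383
```

```bash
python3 m.py
```

```text
23.05 yaw 1.267 Mz [ 0.032 -0.04  -0.07 ] mean -0.026 F [1.7 1.7 2.3] tau6 0.169 q6 -0.283
```

```bash
python3 -c "
from h import *
p,_=camera('scene');cv2.imwrite('pics/s13.png',cv2.resize(p[215:275,300:360],None,fx=9,fy=9,interpolation=cv2.INTER_CUBIC))
p=np.load('scene0.npz')['p'];cv2.imwrite('pics/s13b.png',cv2.resize(p[215:275,300:360],None,fx=9,fy=9,interpolation=cv2.INTER_CUBIC))"
```

```text
(no output)
```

View pics/s13.png

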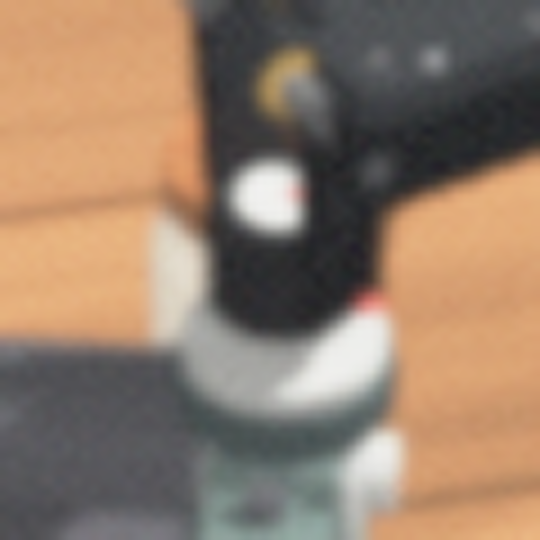

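View pics/s13b.png

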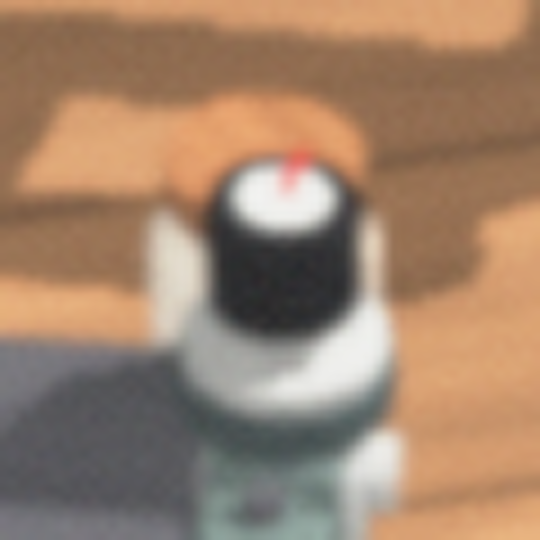

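```bash
cat > tick.py <<'E'
from h import *
Kc=np.array([.5725,.0668])
p,_=camera('scene')
def red(p,box):
    h=cv2.cvtColor(p,cv2.COLOR_BGR2HSV); m=(((h[...,0]<8)|(h[...,0]>172))&(h[...,1]>90)&(h[...,2]>120)); x0,x1,y0,y1=box
    ys,xs=np.where(m[y0:y1,x0:x1]); return xs+x0,ys+y0
def cw(q): return np.arctan2(q[0],q[1])  # clockwise-from-above angle measured from +y
x,y=red(p,(318,350,225,262))
for nm,s,z in(('line',y<241,.218),('tick',y>=241,.176)):
    if s.any():
        q=np.array([onz('scene',a,b,z)[:2]-Kc for a,b in zip(x[s],y[s])]); c=q.mean(0); print(nm,s.sum(),x[s].mean(),y[s].mean(),'rel mm',(c*1000).round(1),'r',np.hypot(*c).round(4),'cw ang',cw(c).round(3))
E
python3 tick.py; python3 - <<'E'
from h import *
exec(open('tick.py').read().split('x,y=red')[0].replace("p,_=camera('scene')",""))
for k in('scene','top'):
    p=np.load(f'{k}0.npz')['p']; x,y=red(p,(318,350,225,262) if k=='scene' else (300,330,205,240))
    for a,b in zip(x,y): 
        for z in(.218,.176):
            q=onz(k,a,b,z)[:2]-Kc; print(k,a,b,z,(q*1000).round(1),cw(q).round(2))
E
```

```text
tick 6 340.5 247.66666666666666 rel mm [-3.  20.8] r 0.0211 cw ang -0.144
scene 331 232 0.218 [-12.2   0.8] -1.51
scene 331 232 0.176 [-65.2  13.3] -1.37
scene 332 232 0.218 [-11.7   2.9] -1.32
scene 332 232 0.176 [-64.6  15.6] -1.33
scene 333 232 0.218 [-11.2   5.1] -1.14
scene 333 232 0.176 [-64.1  17.9] -1.3
scene 334 232 0.218 [-10.6   7.3] -0.97
scene 334 232 0.176 [-63.5  20.2] -1.26
scene 332 233 0.218 [-8.1  2.1] -1.32
scene 332 233 0.176 [-60.9  14.7] -1.33
scene 333 233 0.218 [-7.6  4.3] -1.06
scene 333 233 0.176 [-60.3  17. ] -1.3
top 314 222 0.218 [-10.2   9. ] -0.85
top 314 222 0.176 [-3.4 10. ] -0.33
top 315 222 0.218 [-10.2   6.2] -1.02
top 315 222 0.176 [-3.4  7.1] -0.45
top 316 222 0.218 [-10.1   3.4] -1.25
top 316 222 0.176 [-3.4  4.2] -0.67
top 314 223 0.218 [-13.    8.9] -0.97
top 314 223 0.176 [-6.3 10. ] -0.57
top 315 223 0.218 [-13.    6.2] -1.13
top 315 223 0.176 [-6.3  7.1] -0.73
top 316 223 0.218 [-13.    3.4] -1.32
top 316 223 0.176 [-6.3  4.2] -0.98
```

>>> {"api": "send_rows", "payload": {"motion": [{"tx": 0,"ty": 0,"tz": 0,"rx": 0,"ry": 0,"rz": 0.05,"fingers": 1}]}}

```text
t: 23.3
tcp_pos: [0.5743, 0.0665, 0.1975]
orientation: [0.613, 0.79, 0.004, 0.003]
contact_force: [2.4, 3.2, 3.9]
gripper_width: 0.0383
```

```bash
python3 m.py; python3 tick.py
```

```text
23.4 yaw 1.318 Mz [ 0.038 -0.032 -0.029] mean -0.007 F [2.3 3.7 3. ] tau6 0.175 q6 -0.232
tick 2 340.5 248.0 rel mm [-1.9 20.5] r 0.0206 cw ang -0.09
```

>>> {"api": "send_rows", "payload": {"motion": [{"tx": 0,"ty": 0,"tz": 0,"rx": 0,"ry": 0,"rz": 0.05,"fingers": 1}]}}

```text
t: 23.6
tcp_pos: [0.5744, 0.0666, 0.1975]
orientation: [0.632, 0.775, 0.004, 0.003]
contact_force: [3.9, 3.1, 1.5]
gripper_width: 0.0384
```

```bash
python3 m.py; python3 tick.py
```

```text
23.7 yaw 1.368 Mz [ 0.041 -0.022 -0.027] mean -0.003 F [4.9 3.  2.5] tau6 0.178 q6 -0.182
tick 6 340.5 248.66666666666666 rel mm [ 0.5 20. ] r 0.02 cw ang 0.024
```

>>> {"api": "send_rows", "payload": {"motion": [{"tx": 0,"ty": 0,"tz": 0,"rx": 0,"ry": 0,"rz": 0.05,"fingers": 1}]}}

```text
t: 23.9
tcp_pos: [0.5745, 0.0666, 0.1975]
orientation: [0.651, 0.759, 0.004, 0.003]
contact_force: [4.1, 3.6, 2.1]
gripper_width: 0.038
```

```bash
python3 m.py; python3 tick.py
```

```text
24.0 yaw 1.418 Mz [ 0.187  0.073 -0.048] mean 0.071 F [3.5 2.7 2.3] tau6 0.132 q6 -0.132
tick 6 340.5 248.66666666666666 rel mm [ 0.5 20. ] r 0.02 cw ang 0.024
```

>>> {"api": "send_rows", "payload": {"motion": [{"tx": 0,"ty": 0,"tz": 0,"rx": 0,"ry": 0,"rz": 0.05,"fingers": 1}]}}

```text
t: 24.2
tcp_pos: [0.5746, 0.0666, 0.1975]
orientation: [0.67, 0.743, 0.004, 0.003]
contact_force: [5.3, 3.2, 2.6]
gripper_width: 0.0386
```

```bash
python3 m.py; python3 tick.py
```

```text
24.3 yaw 1.468 Mz [ 0.231  0.093 -0.024] mean 0.1 F [5.4 2.4 2.1] tau6 0.133 q6 -0.082
tick 5 340.6 248.8 rel mm [ 1.  20.1] r 0.0201 cw ang 0.05
```

>>> {"api": "send_rows", "payload": {"motion": [{"tx": 0,"ty": 0,"tz": 0,"rx": 0,"ry": 0,"rz": 0.05,"fingers": 1}]}}

```text
t: 24.5
tcp_pos: [0.5747, 0.0665, 0.1975]
orientation: [0.688, 0.726, 0.004, 0.003]
contact_force: [4.5, 3.7, 2.0]
gripper_width: 0.0384
```

```bash
python3 m.py; python3 tick.py
```

```text
24.6 yaw 1.518 Mz [ 0.245  0.07  -0.034] mean 0.093 F [5.1 4.2 2. ] tau6 0.134 q6 -0.032
tick 4 340.5 249.0 rel mm [ 1.6 19.7] r 0.0197 cw ang 0.083
```

>>> {"api": "send_rows", "payload": {"motion": [{"tx": 0,"ty": 0,"tz": 0,"rx": 0,"ry": 0,"rz": 0.05,"fingers": 1}]}}

```text
t: 24.8
tcp_pos: [0.5748, 0.0665, 0.1976]
orientation: [0.706, 0.708, 0.005, 0.003]
contact_force: [5.5, 4.6, 2.2]
gripper_width: 0.0385
```

```bash
python3 m.py; python3 tick.py; python3 -c "
from h import *
p,_=camera('scene');cv2.imwrite('pics/s14.png',cv2.resize(p[215:275,300:360],None,fx=9,fy=9,interpolation=cv2.INTER_CUBIC))"
```

```text
24.9 yaw 1.568 Mz [0.234 0.085 0.051] mean 0.123 F [6.1 3.1 1.7] tau6 0.135 q6 0.018
tick 2 341.0 249.0 rel mm [ 1.9 20.8] r 0.0209 cw ang 0.092
```

View pics/s14.png

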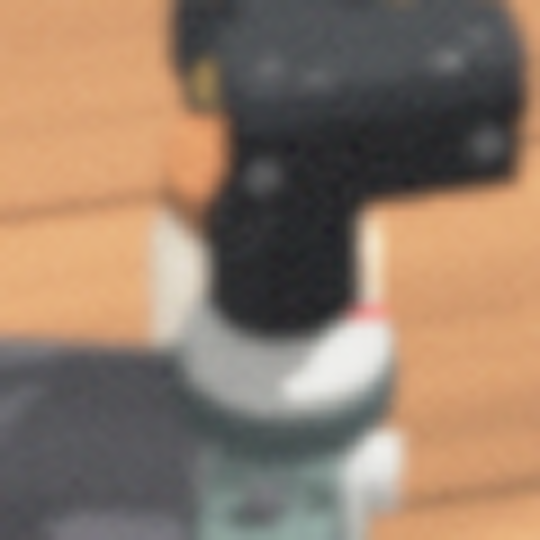

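>>> {"api": "send_rows", "payload": {"motion": [{"tx": 0,"ty": 0,"tz": 0,"rx": 0,"ry": 0,"rz": 0.06,"fingers": 1},{"tx": 0,"ty": 0,"tz": 0,"rx": 0,"ry": 0,"rz": 0.06,"fingers": 1}]}}

```text
t: 25.25
tcp_pos: [0.5751, 0.0665, 0.1976]
orientation: [0.748, 0.664, 0.005, 0.003]
contact_force: [7.0, 3.0, 1.9]
gripper_width: 0.0382
```

```bash
python3 m.py; python3 tick.py
```

```text
25.35 yaw 1.688 Mz [ 0.231  0.023 -0.03 ] mean 0.075 F [6.5 3.2 1.3] tau6 0.176 q6 0.138
tick 1 342.0 249.0 rel mm [ 2.4 23. ] r 0.0231 cw ang 0.106
```

>>> {"api": "send_rows", "payload": {"motion": [{"tx": 0,"ty": 0,"tz": 0,"rx": 0,"ry": 0,"rz": 0.06,"fingers": 1},{"tx": 0,"ty": 0,"tz": 0,"rx": 0,"ry": 0,"rz": 0.05,"fingers": 1}]}}

```text
t: 25.65
tcp_pos: [0.5754, 0.0664, 0.1976]
orientation: [0.783, 0.622, 0.005, 0.003]
contact_force: [7.8, 2.7, 1.2]
gripper_width: 0.0385
```

```bash
python3 m.py; python3 tick.py
```

```text
25.75 yaw 1.798 Mz [ 0.216  0.036 -0.035] mean 0.073 F [7.6 3.  1. ] tau6 0.142 q6 0.248
tick 3 340.3333333333333 249.0 rel mm [ 1.6 19.3] r 0.0194 cw ang 0.08
```

>>> {"api": "send_rows", "payload": {"motion": [{"tx": 0,"ty": 1.8,"tz": 0,"rx": 0,"ry": 0,"rz": 0,"fingers": 1},{"tx": 0,"ty": 0,"tz": 0,"rx": 0,"ry": 0,"rz": 0,"fingers": 0.4},{"tx": 0,"ty": 0,"tz": 0,"rx": 0,"ry": 0,"rz": 0,"fingers": 0.4},{"tx": 0,"ty": 0,"tz": 0,"rx": 0,"ry": 0,"rz": 0,"fingers": 0.4},{"tx": 0,"ty": 0,"tz": 0,"rx": 0,"ry": 0,"rz": 0,"fingers": 0.4}]}}

```text
t: 26.35
tcp_pos: [0.5748, 0.0656, 0.1963]
orientation: [0.783, 0.622, 0.003, 0.001]
contact_force: [-0.3, -0.0, 0.2]
gripper_width: 0.0566
```

>>> {"api": "send_rows", "payload": {"motion": [{"tx": 0,"ty": 0,"tz": -10,"rx": 0,"ry": 0,"rz": 0,"fingers": 0.4},{"tx": 0,"ty": 0,"tz": -25,"rx": 0,"ry": 0,"rz": 0,"fingers": 0.4},{"tx": 0,"ty": 0,"tz": -40,"rx": 0,"ry": 0,"rz": 0,"fingers": 0.4},{"tx": 0,"ty": 0,"tz": -40,"rx": 0,"ry": 0,"rz": 0,"fingers": 0.4},{"tx": 0,"ty": 0,"tz": -20,"rx": 0,"ry": 0,"rz": 0,"fingers": 0.4}]}}

```text
t: 26.85
tcp_pos: [0.5755, 0.0656, 0.3379]
orientation: [0.783, 0.622, 0.006, 0.003]
contact_force: [-0.0, -0.3, 0.7]
gripper_width: 0.0574
```

```bash
python3 -c "
from h import *
kn(.194)"
```

```text
t 26.85 tcp [0.5755 0.0656 0.3379] q [ 0.02  -0.089  1.662  0.002  1.555  0.248] F [-0.  -0.3  0.7] M [-0.07   0.055 -0.004] w 0.0574
yaw(cw)  1.799
shift [ -0.2  -5.6 143.8] level rot [ 0.013 -0.006  0.   ]
```

>>> {"api": "send_rows", "payload": {"motion": [{"tx": -9,"ty": -40,"tz": -5,"rx": 0,"ry": 0,"rz": 0,"fingers": 0.4},{"tx": -9,"ty": -40,"tz": -5,"rx": 0,"ry": 0,"rz": 0,"fingers": 0.4},{"tx": -9,"ty": -40,"tz": 0,"rx": 0,"ry": 0,"rz": 0,"fingers": 0.4},{"tx": -9,"ty": -40,"tz": 0,"rx": 0,"ry": 0,"rz": 0,"fingers": 0.4},{"tx": -9,"ty": -30,"tz": 0,"rx": 0,"ry": 0,"rz": 0,"fingers": 0.4}]}}

```text
t: 27.35
tcp_pos: [0.3772, 0.0648, 0.3417]
orientation: [0.783, 0.622, 0.004, 0.002]
contact_force: [0.8, 0.2, 0.7]
gripper_width: 0.0572
```

```bash
python3 tick.py; python3 mk.py 15 | grep mean; python3 - <<'E'
from h import *
p,_=camera('scene');cv2.imwrite('pics/s15.png',cv2.resize(p[215:275,300:360],None,fx=9,fy=9,interpolation=cv2.INTER_CUBIC));cv2.imwrite('pics/s15f.png',p)
p,_=camera('top');cv2.imwrite('pics/t15z.png',cv2.resize(p[195:245,290:340],None,fx=11,fy=11,interpolation=cv2.INTER_CUBIC));cv2.imwrite('pics/t15f.png',p)
print(observe()['t'],observe()['tcp_pos'])
E
```

```text
line 8 337.875 237.125 rel mm [ 9.5 11.3] r 0.0148 cw ang 0.698
tick 4 340.5 249.0 rel mm [ 1.6 19.7] r 0.0197 cw ang 0.083
scene mean 1.132098536690914 -0.020145597016346297 0.022809769805982445
top mean -0.21054417110798596 -0.022340371356268374 0.01987085682766253
27.6 [0.37962342 0.06470452 0.34140384]
```

View pics/s15.png

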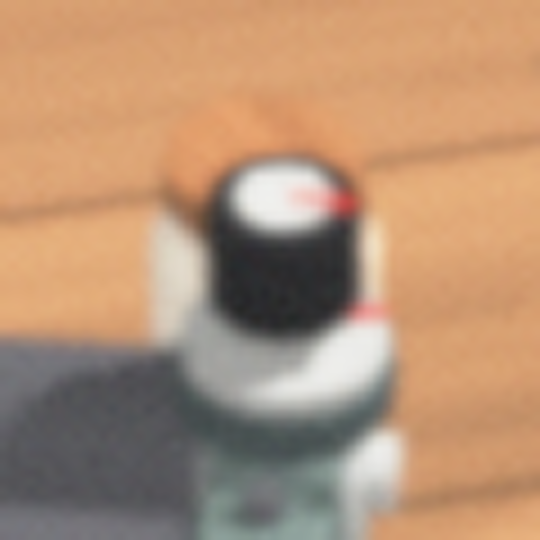

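View pics/t15z.png

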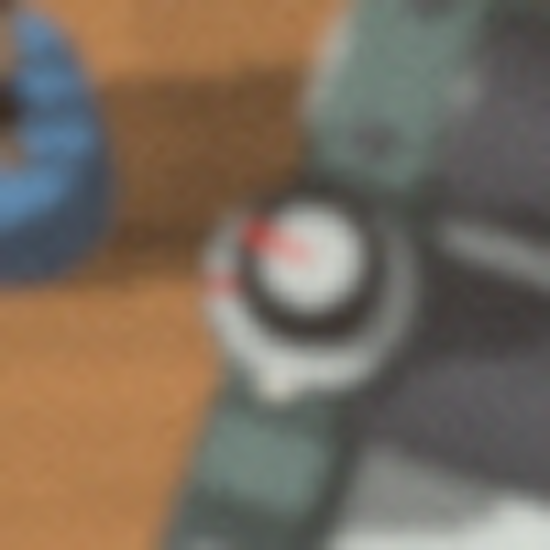

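View pics/t15f.png

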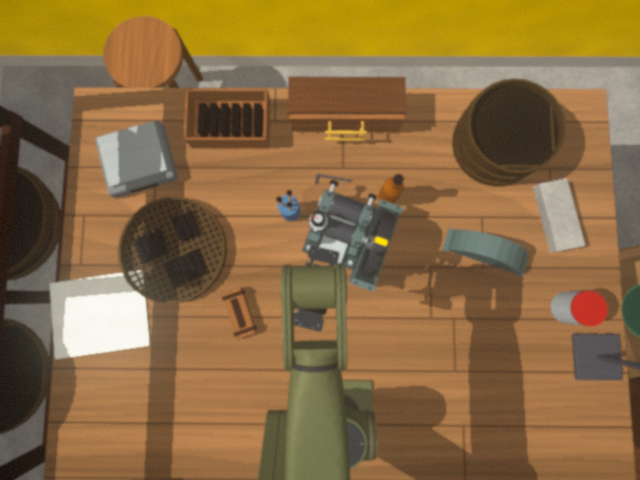

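```bash
python3 - <<'E'
from h import *
exec(open('tick.py').read().split('x,y=red')[0].replace("p,_=camera('scene')",""))
def an(k,z,c,e): 
    q=onz(k,*e,z)-onz(k,*c,z); return cw(q).round(3),np.hypot(*q[:2]).round(4)
S=lambda x,y:(300+x/9-.44,215+y/9-.44); T=lambda x,y:(290+x/11-.45,195+y/11-.45)
print('scene line',an('scene',.218,S(284,196),S(350,206)),'dir',an('scene',.218,S(300,198),S(350,206)))
print('scene tick from center',an('scene',.176,S(287,318),S(370,311)))
print('top line',an('top',.218,T(310,258),T(250,230)),'tick',an('top',.176,T(310,290),T(222,284)))
print('scene init line',an('scene',.218,S(284,196),S(303,155)))
# projected centres from calibration
for k,f in(('scene',lambda p:((p[0]-300+.44)*9,(p[1]-215+.44)*9)),('top',lambda p:((p[0]-290+.45)*11,(p[1]-195+.45)*11))):
    for z in(.218,.176): print(k,z,np.round(f(proj(k,[.5725,.0668,z])),0))
for k,pth,box in(('top','pics/t15f.png',(305,320,212,224)),('scene','pics/s15f.png',(325,345,232,242))):
    p=cv2.imread(pth); x,y=red(p,box); print(k,list(zip(x.tolist(),y.tolist())))
    h=cv2.cvtColor(p,cv2.COLOR_BGR2HSV); m=((h[...,1]<50)&(h[...,2]>130)).astype(np.uint8)
E
```

```text
scene line (np.float64(0.477), np.float64(0.0168)) dir (np.float64(0.489), np.float64(0.0127))
scene tick from center (np.float64(0.103), np.float64(0.0212))
top line (np.float64(0.436), np.float64(0.0168)) tick (np.float64(0.064), np.float64(0.023))
scene init line (np.float64(-1.059), np.float64(0.0173))
scene 0.218 [291. 187.]
scene 0.176 [292. 317.]
top 0.218 [305. 262.]
top 0.176 [307. 289.]
top [(312, 215), (313, 215), (312, 216), (313, 216), (314, 216), (312, 217), (313, 217)]
scene [(337, 236), (338, 236), (336, 237), (337, 237), (338, 237), (339, 237), (337, 238), (338, 238), (339, 238)]
```

```bash
python3 -c "
from h import *
print(observe()['joint_vel'].round(3)); print(hand_in())"
```

```text
[-0.003  0.031 -0.008 -0.     0.001  0.   ]
the job is handed in; nothing more can be done
None
```

I turned the pulley until the mark was upright, let go of it, and then locked the shaft with the knob. I stopped the knob after the first click and before the second. The job is handed in at about 27.6 s, and no verdict was reported.

- **Pulley:** I turned it by the rim in three gripped strokes plus a 2° trim. In the last pictures, taken after locking, the mark stands at −0.2° from the top camera and +1.1° from the scene camera.
- **Knob:** It turned clockwise about 1.46 rad in one grip. The moment jumped from near 0 to 0.19–0.24 N m after about 1.05 rad, and the collar tick all but stopped there.
- **Clutch slip:** The wrist angle gives about 0.40 rad. The line-to-tick angle gives about 0.37 rad in both views, against clicks at 0.20 and 0.70.
- **Check that disagreed:** My automatic red-line reading in the scene view gave 0.61 rad of slip. I put this down to an offset in the knob centre it used. With the centre taken from the picture it gives 0.37.
- **Surroundings:** The bottle, pot, hex key, mould and guard top appear where they started. The arm hid the jar in the last top view; only its lid was checked, in the scene view. The robot was clear of everything at hand-in.

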